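# Clear the cut-off saw bed with the rake

### The arm

A 6-joint arm with a two-finger parallel gripper is mounted at the origin on a cart in front of the work surface, level with it; the furniture and walls round the work are solid. World frame = base frame: x ahead of the robot, y to its left, z up, the work surface at z = 0. Lengths are in m, angles in rad, forces in N, time in s.
With the tool pointing down it reaches from about 0.3 to 0.875 m from the base axis. Payload 6.4 kg.
Tool frame: the origin (TCP) lies at the very end of the fingers, on their centre line; the grasp point (between the pads) lies 19 mm behind it; y points along the fingers, x is the direction in which the jaws open and shut, and the axes are right-handed (so a half turn about y gives the same grasp; the last joint's range is limited). The gripper opens to 85 mm and grips with 20 to 120 N. Pads are 22 mm wide; open, the fingers measure 114 mm over their backs; the gripper's body (76 mm by 85 mm) begins 54 mm behind the grasp point. The pads swing forward as they close: fully open they stand 13 mm farther back than shut.
Start: joints at [1.039, 0.181, 1.607, -0, 1.354, -0.206], TCP at [0.184, 0.545, 0.231] pointing down, gripper open.
Joint ranges: [-2.99, 2.99], [-0.89, 2.07], [0.3, 2.58], [-1.14, 4.28], [0, 2.63], [-3.12, 3.12]. Speed limits (rad/s): [2.57, 2.57, 3.01, 3.14, 3.14, 3.14].

### API

Orientations are given as a unit quaternion [w, x, y, z].
In Python, from cell import env, vision gives the robot as it stands.
- The arm moves only by the tool drive_tool, never from a script. Its argument "steps" is a list of rows, each a list of 6 numbers: the shift along the tool's x, y, z in mm, then the turn, a rotation vector about the tool's x, y, z in rad. A call has 1 to 10 rows; each row is the pose to reach, as a shift and turn from the pose commanded when the call began, along the tool's axes at that moment; what a row does not reach only later rows make up. A row lasts 1/12 s, in which the tool goes at most 41.7 mm and 7.16 degrees, less where a joint would pass 70% of its speed; a pose out of reach is approached as far as the arm can. A call with a gripper value outside its range is refused whole. "gripper" is the closure in counts, from 0 (fully open) to 255 (shut), set as the call begins (left out, the last holds). The fingers move at their own pace and stop on an object; "force" is the grip in N (left out, the last holds). Time passes only in rows, so rows that repeat a pose let the fingers close. It gives the time, the measured TCP pose, the force and the opening at its end, in the units of the state.
- env.sense(): the state, without advancing time (a new reading comes with each control period).
- vision.camera(name): name is "scene" or "top" or "wrist"; returns the picture (384x512x3 uint8, red, green, blue); there is no depth.
- vision.camera_info(name): a dict with "vfov" (degrees; the focal length in pixels is half the picture's height over the tangent of half this angle, whatever the lens; pixels are square), "cx", "cy" (the principal point, pixels), "world_from_camera" (4x4, takes a point from camera to world coordinates); the wrist camera has in their place "hand_eye" (4x4, takes a point from camera to tool coordinates, whose origin is the TCP and whose axes are the tool frame's). Camera axes: x right, y down, z forward; pixel columns grow to the right and rows downward; lengths in m; the calibration is good to about 2 mm. A picture is of the moment at which its call begins: read the wrist's pose just before it. camera_info takes no time and is no camera call.
- env.finish_job(): hands the job in, once; it reports no verdict.
The state is a dict: "time_s": time; "joint_positions": joint angles; "dq": joint speeds; "joint_torque": joint torques, N m; "tool_pos": TCP position; "tool_rot": TCP orientation; "wrist_force": force on the tool from outside, world axes, zero at the start; "moment": the same for the moment, N m; "gripper_width": opening from 0.0 (shut) to 1.0 (fully open).
Only numpy, scipy, OpenCV 4.12 (cv2) and the standard library are available. Lean on these libraries where they do the work, as an engineer would, in place of code of your own. Each camera call takes 0.05 s, during which the arm holds its last target.

### The job

Clear the bench cut-off saw for the next job: slide its length stop fully home against the shoulder at the left end of its rail and flip the cam lever fully down to clamp it there, which also makes room for the rake; with the rake, which has to slant in under the saw head, sweep all three offcuts along the fence off the right end of the bed into the scrap tin, and stand the rake back upright on the bench. The offcuts have sharp burrs: never touch them with the gripper, and do not knock the screwdriver or the vee block away.

Things in the scene. Friction and masses are not known exactly. Their poses are not given: they have to be found in the camera images.
- saw: Bench cut-off saw, fixed. Origin on the bench under the middle of its bed; x points away from the operator to the fence, y left along the bed, z up. Bed x -65..65, y -120..120 mm, top 95 mm above the bench. Fence: upright face at x = 65 mm all along the bed, 64 mm high. The offcuts start on the bed within 95 mm of the fence, between y = 42 and -118 mm.
- bed_end (a point): Right end of the bed (y = -120 mm), on the bed top, 48 mm in front of the fence; axes as the saw's. This end is open: what is pushed past it to the right drops into the scrap tin.
- shield_edge (a point): Middle of the upper front edge of the head's clear chip shield, 230 mm above the bed and 108 mm in front of the fence; the shield is 114 mm wide (y) and runs from here down and back to 70 mm in front of the fence, 164 mm above the bed. A black saw handle reaches nearly as far forward just left of it. So an upright gripper cannot follow the fence; one that leans 30 degrees back to the operator can.
- wheel (a point): Lowest point of the saw's wheel: 68 mm above the bed, 25 mm in front of the fence. Head, wheel and guard do not move; a tool part up to 60 mm high passes under them everywhere. Left of y = 46 mm (saw's axes) nothing stands above the bed but the stop's arm.
- scrap_tin: Open steel tin hooked under the right end of the bed, fixed to the saw, axes as the saw's. Origin: on the bench under its centre. 128 (x) x 124 (y) x 86 mm high, walls 3 mm; its rim is 9 mm below the bed top.
- stop (a joint): Slide of the length stop on the rail in front of the bed, m: 0.050 = home, touching the fixed shoulder at the left end; 0 = 50 mm to the right of it. It slides with 2 to 3 N while the lever is up; clamped, it holds.
- stop_push (a point): Middle of the right side of the stop's dark saddle (40 mm long in y), the place to push it left. Over the rail, 13 mm above the rail's top, which is free to the right of it. The face is 22 mm high and 45 mm wide (x). The lever's pivot lies 20 mm to the left at this height. The stop's arm (14 mm thick, 3 to 41 mm above the bed, 13 mm left of this point) reaches across the bed to the fence.
- lever (a joint): Cam lever on the stop, rad: 0 = upright (free), 1.50 = flat to the left, at its limit (clamped). It turns about the saw's x. Free to about 0.5, then the cam bites the rail and resists with about 5 to 20 N at the grip, goes over centre near 1.3 and stays down; let go before that, it springs back.
- lever_tip (a point): End of the cam lever's black grip, 71 mm from the pivot. With the stop home the pivot is at x -84, y 100 mm in the saw's axes, 103 mm above the bench. The grip is 20 mm wide (x), 14 mm thick, 22 mm long, its right side 6 mm off the line to the pivot. Flat, it points left, its upper side 109 mm above the bench, free below.
- rake: Rake: rectangular aluminium tube 95 (x) x 30 (y) x 45 mm (z) that stands on the bench by itself, with a wooden handle leaning 30 degrees from vertical towards the rake's -x. Origin: centre of the tube's underside; x along the tube, z up. Either 95 x 45 mm side pushes. 0.17 kg; held at the handle it turns in a weak grip: grip firmly.
- rake_grip (a point): Where to grip the rake: on the handle's axis, 54 mm towards the rake's -x and 114 mm above its underside; axes as the rake's. The handle is 20 mm thick (rake's y) and 26 mm wide, and runs on 28 mm above and 40 mm below this point along its axis.
- square_bar: Offcut: solid square steel bar 22 x 66 x 22 mm, long side along its y; origin: its centre.
- square_tube: Offcut: square aluminium tube 26 x 68 x 26 mm, long side along its y; origin: its centre.
- flat_bar: Offcut: flat steel bar 30 x 62 x 14 mm, long side along its y; origin: its centre.
- screwdriver_1: Bystander: screwdriver 207 mm long lying on the bench in front of the saw; origin: centre of the underside.
- vee_block: Bystander: small steel vee block 57 x 56 x 34 mm on the bench in front of the scrap tin; origin: centre of the underside.

How it is judged:
On the way:
1. the rake pushes an offcut ((contact force between rake and square_bar above 0.1 N or contact force between rake and square_tube above 0.1 N or contact force between rake and flat_bar above 0.1 N)).
At the end, for the whole second after the job is handed in: Stop within 2.5 mm of its shoulder, cam lever beyond 1.3 rad; the origins of all three offcuts inside the scrap tin, below its rim, at rest; the rake standing upright (within 0.1 rad) on the bench, underside within 10 mm of the bench top, at rest (value of joint stop above 0.0475 m and value of joint lever above 1.3 rad and x of square_bar in the frame of scrap_tin between -0.062 and 0.062 m and y of square_bar in the frame of scrap_tin between -0.06 and 0.06 m and z of each of square_bar, square_tube, flat_bar in the frame of scrap_tin below 0.086 m and linear speed of each of square_bar, square_tube, flat_bar below 0.03 m/s and x of square_tube in the frame of scrap_tin between -0.062 and 0.062 m and y of square_tube in the frame of scrap_tin between -0.06 and 0.06 m and x of flat_bar in the frame of scrap_tin between -0.062 and 0.062 m and y of flat_bar in the frame of scrap_tin between -0.06 and 0.06 m and height (world z) of rake below 0.01 m and angle between rake's own z axis and vertical below 0.1 rad and linear speed of rake below 0.02 m/s); the robot touches nothing.
It fails at once if the gripper or arm touches an offcut (contact force between any of the fingers, the arm and square_bar above 0.5 N or contact force between any of the fingers, the arm and square_tube above 0.5 N or contact force between any of the fingers, the arm and flat_bar above 0.5 N).
It fails at once if the screwdriver or the vee block is knocked more than 25 mm away (distance of any of screwdriver_1, vee_block from where it was at the start of the episode above 0.025 m).
It also fails if it takes over 69 s, if anything falls off the work surface, if the arm or the gripper's body presses on something with over 40 N, if the wrist force passes 120 N, or if a joint passes its speed limit or range.

## Working session

There is one attempt and no reset: what is moved stays moved. The work goes in short steps, Python scripts to look and compute and a tool call to move; the robot and the scene stay as the last step left them, time stands still between calls to the robot, and variables do not carry over. Pictures are saved under pics/ and viewed, and the job is handed in when it is done.

Besides the shell and the picture viewer there is one more tool, called as a command line: name --pt "numbers of a row" for each row, then --argument value for the rest. drive_tool: Moves the arm, as the interface text tells. Its arguments: {"type":"object","properties":{"steps":{"type":"array"},"gripper":{"type":"number"},"force":{"type":"number"}},"required":["steps"]}

```bash
ls; mkdir -p pics; cat > look.py <<'E'
import sys,cv2,json
from cell import env,vision
def snap(names,tag):
    for n in names:
        s=env.sense()
        im=vision.camera(n)
        cv2.imwrite(f'pics/{tag}_{n}.png',im[:,:,::-1])
        print(n,s['time_s'],s['tool_pos'],s['tool_rot'])
if __name__=='__main__': snap(sys.argv[2:],sys.argv[1])
E
python3 look.py a scene top wrist; python3 -c "
from cell import env,vision
for n in ['scene','top','wrist']: print(n,vision.camera_info(n))
print(env.sense())"
```

```text
pics
scene 0.0 [0.1837106  0.54426889 0.23038637] [-0.57421069  0.5747214   0.41172613 -0.41286679]
top 0.05 [0.18372968 0.54428318 0.23040736] [-0.57422015  0.57471643  0.41172988 -0.41285681]
wrist 0.1 [0.18377556 0.54432788 0.23049202] [-0.57426877  0.57470207  0.4117681  -0.41277105]
scene {'vfov': 50.62218161042254, 'cx': 251.78174299792164, 'cy': 195.1783085830228, 'world_from_camera': array([[ 0.83114767, -0.30731492,  0.46341244,  0.04795316],
       [-0.55570598, -0.4884531 ,  0.67275882, -0.49858058],
       [ 0.01960642, -0.81668299, -0.5767534 ,  0.75040088],
       [ 0.        ,  0.        ,  0.        ,  1.        ]])}
top {'vfov': 44.73626418767893, 'cx': 253.19903098545046, 'cy': 191.6159904498449, 'world_from_camera': array([[-2.72740753e-03, -9.93375502e-01,  1.14881124e-01,
         3.73776438e-01],
       [-9.99814661e-01,  5.19443194e-04, -1.92451102e-02,
         1.19703358e-01],
       [ 1.90579468e-02, -1.14912321e-01, -9.93192808e-01,
         1.32457272e+00],
       [ 0.00000000e+00,  0.00000000e+00,  0.00000000e+00,
         1.00000000e+00]])}
wrist {'vfov'
[... 402 characters left out ...]
      1.00000000e+00]])}
{'time_s': 0.15, 'joint_positions': array([ 1.03871805e+00,  1.81388939e-01,  1.60772448e+00,  1.70877679e-05,
        1.35379092e+00, -2.06290983e-01]), 'dq': array([ 0.00184924, -0.00239681, -0.00307041, -0.00031126,  0.00163667,
       -0.00042193]), 'joint_torque': array([ 1.88904305e-03, -4.45261359e+01, -3.51697505e+01, -3.59516362e-04,
        5.91715303e-03,  2.78903735e-05]), 'tool_pos': array([0.18380078, 0.54441682, 0.23060669]), 'tool_rot': array([-0.57428672,  0.57465092,  0.41186627, -0.41271935]), 'wrist_force': array([-0.69010388,  0.2158838 ,  0.65085989]), 'moment': array([ 0.00134093, -0.01724592,  0.00572384]), 'gripper_width': 0.9980093896268374}
```

View pics/a_scene.png

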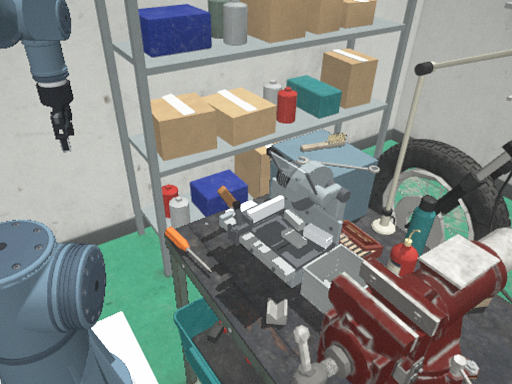

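View pics/a_top.png

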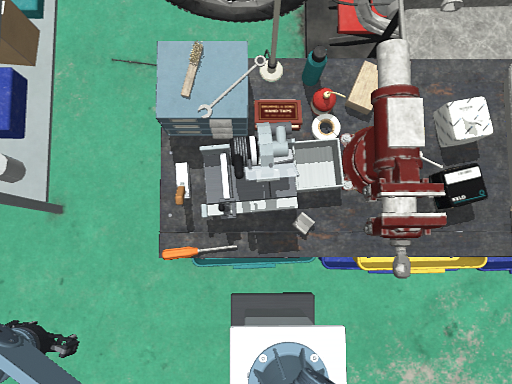

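View pics/a_wrist.png

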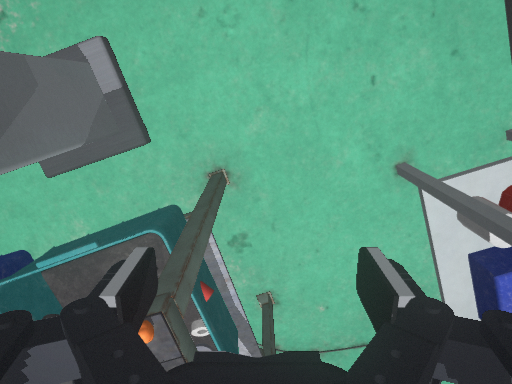

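```bash
python3 -c "
import cv2
a=cv2.imread('pics/a_top.png')[115:270,150:355]; cv2.imwrite('pics/a_topz.png',cv2.resize(a,None,fx=3.8,fy=3.8,interpolation=cv2.INTER_CUBIC))
a=cv2.imread('pics/a_scene.png')[130:350,155:375]; cv2.imwrite('pics/a_scz.png',cv2.resize(a,None,fx=2.7,fy=2.7,interpolation=cv2.INTER_CUBIC))
"
```

```text
(no output)
```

View pics/a_topz.png

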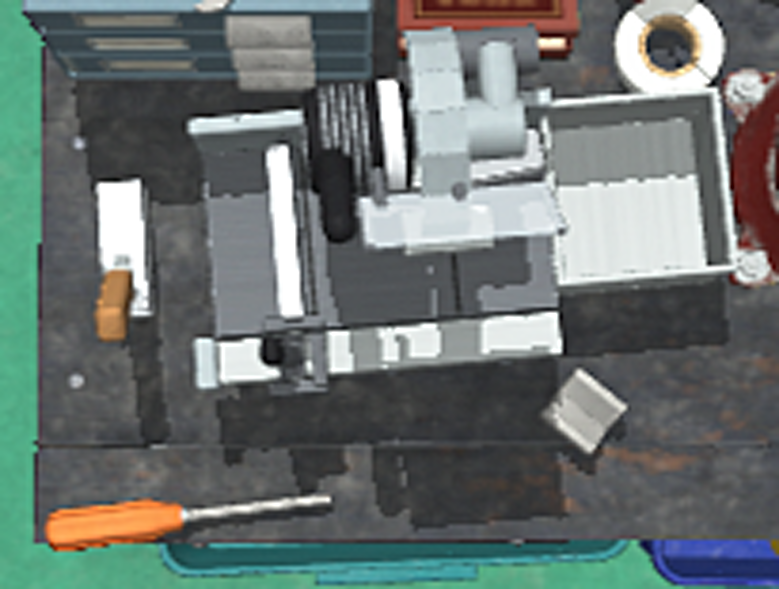

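View pics/a_scz.png

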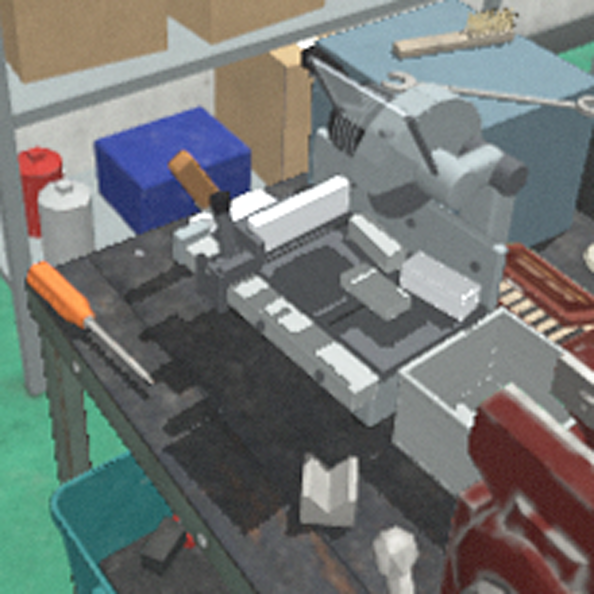

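```bash
cat > geo.py <<'E'
import numpy as np
from scipy.spatial.transform import Rotation as R
from cell import env,vision
def rot(q): return R.from_quat([q[1],q[2],q[3],q[0]])
def cam(n,pose=None):
    i=vision.camera_info(n); f=192/np.tan(np.radians(i['vfov']/2))
    if n=='wrist':
        s=pose or env.sense(); T=np.eye(4);T[:3,:3]=rot(s['tool_rot']).as_matrix();T[:3,3]=s['tool_pos']
        W=T@i['hand_eye']
    else: W=i['world_from_camera']
    return W,f,i['cx'],i['cy']
def ray(n,u,v,z,pose=None):
    W,f,cx,cy=cam(n,pose); d=W[:3,:3]@[(u-cx)/f,(v-cy)/f,1]; o=W[:3,3]
    return o+d*(z-o[2])/d[2]
def proj(n,p,pose=None):
    W,f,cx,cy=cam(n,pose); c=W[:3,:3].T@(np.array(p)-W[:3,3]); return np.array([cx+f*c[0]/c[2],cy+f*c[1]/c[2]])
E
python3 -c "
import cv2
im=cv2.imread('pics/a_top.png')
a=im[135:225,195:350]; cv2.imwrite('pics/a_t1.png',cv2.resize(a,None,fx=5,fy=5,interpolation=cv2.INTER_NEAREST))
a=im[150:260,160:260]; cv2.imwrite('pics/a_t2.png',cv2.resize(a,None,fx=5,fy=5,interpolation=cv2.INTER_NEAREST))
im=cv2.imread('pics/a_scene.png')
a=im[170:290,210:370]; cv2.imwrite('pics/a_s1.png',cv2.resize(a,None,fx=5,fy=5,interpolation=cv2.INTER_NEAREST))
"
```

```text
(no output)
```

View pics/a_t1.png

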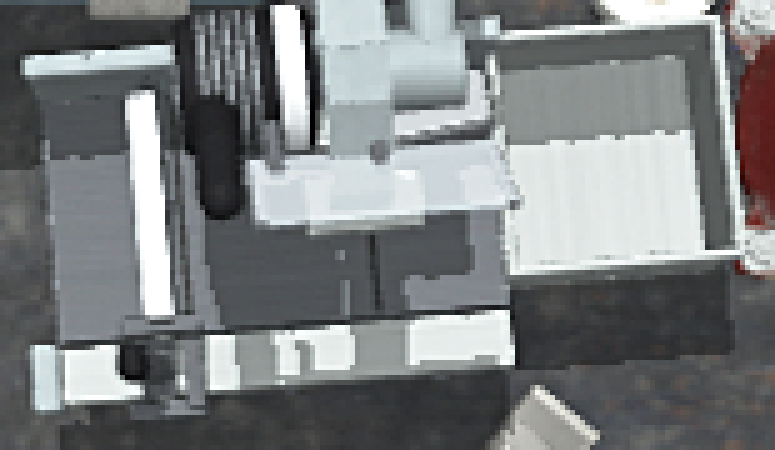

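View pics/a_t2.png

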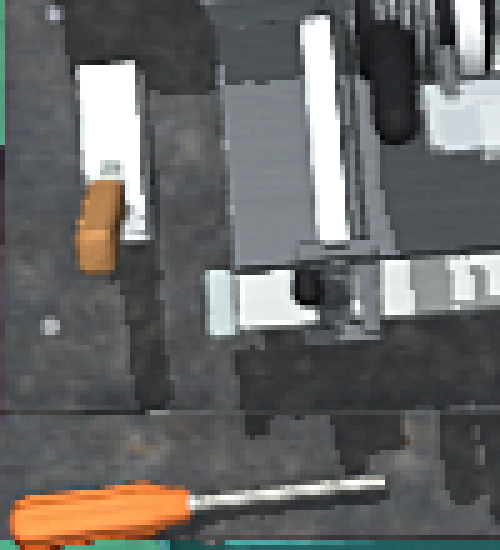

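View pics/a_s1.png

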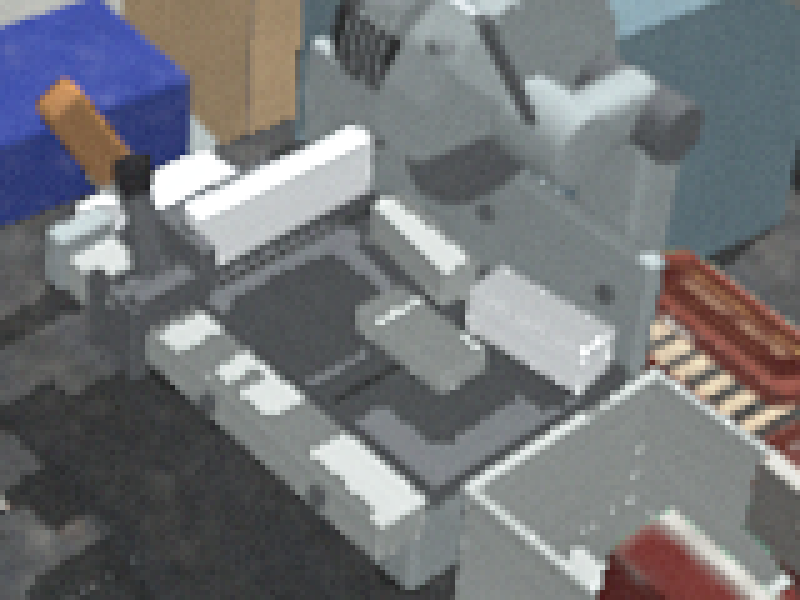

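```bash
cat > fit.py <<'E'
from geo import *
from scipy.optimize import least_squares
t=lambda x,y:(195+x/5,135+y/5)
s=lambda x,y:(210+x/5,170+y/5)
for n,p,z in [('bedFL',t(60,345),.095),('bedFR',t(512,308),.095),('tinFR',t(718,18),.086),('tinNR',t(742,255),.086),('tinNL',t(505,272),.086),('fenceTL',t(25,75),.159),('fenceTR',t(175,62),.159)]:
    print(n,ray('top',*p,z).round(4))
for n,p,z in [('tinNL',s(465,487),.086),('tinFL',s(657,373),.086),('bedFR',s(432,495),.095),('fenceTR',s(643,258),.159)]:
    print('sc',n,ray('scene',*p,z).round(4))
E
python3 fit.py
```

```text
bedFL [0.4831 0.218  0.095 ]
bedFR [ 0.5026 -0.0215  0.095 ]
tinFR [ 0.662  -0.1369  0.086 ]
tinNR [ 0.5321 -0.1467  0.086 ]
tinNL [ 0.523 -0.019  0.086]
fenceTL [0.6149 0.2318 0.159 ]
fenceTR [0.6217 0.1558 0.159 ]
sc tinNL [ 0.5222 -0.0224  0.086 ]
sc tinFL [ 0.6507 -0.0134  0.086 ]
sc bedFR [ 0.5001 -0.0247  0.095 ]
sc fenceTR [ 0.635  -0.0051  0.159 ]
```

```bash
cat > m.py <<'E'
from geo import *
t=lambda x,y:(195+x/5,135+y/5)
t2=lambda x,y:(160+x/5,150+y/5)
s=env.sense(); print(rot(s['tool_rot']).as_matrix().round(3), 'cols=tool axes')
for n,p in [('FL',(75,67)),('FR',(135,62)),('NR',(149,239))]: print('rake',n,ray('top',*t2(*p),.045).round(4))
for n,p in [('handle top L',(77,270)),('handle top R',(114,270)),('handle top fL',(80,228))]: print(n,ray('top',*t2(*p),.14).round(4))
yaw=.078;o=np.array([.556,.101])
c,sn=np.cos(yaw),np.sin(yaw)
def tosaw(p): d=p[:2]-o; return np.array([c*d[0]+sn*d[1],-sn*d[0]+c*d[1],p[2]]).round(4)
for n,p,z in [('saddle R near',t(205,410),.100),('saddle R far',t(203,335),.114),('arm L far',t(128,92),.136),('arm R far',t(155,90),.136),('arm L near',t(145,315),.136),('lever tip',t(120,375),.174),('tip',t(120,347),.174),('shoulder near R',t(57,405),.09),('rail right',t(513,362),.09)]:
    w=ray('top',*p,z); print(n,w.round(4),tosaw(w))
E
python3 m.py
```

```text
[[ 0.32  -0.001 -0.947]
 [ 0.947 -0.001  0.32 ]
 [-0.001 -1.     0.   ]] cols=tool axes
rake FL [0.6006 0.3115 0.045 ]
rake FR [0.6035 0.2783 0.045 ]
rake NR [0.5048 0.2693 0.045 ]
handle top L [0.4792 0.2945 0.14  ]
handle top R [0.4792 0.2758 0.14  ]
handle top fL [0.5007 0.2933 0.14  ]
saddle R near [0.4484 0.1413 0.1   ] [-0.1041  0.0486  0.1   ]
saddle R far [0.4866 0.1422 0.114 ] [-0.066   0.0464  0.114 ]
arm L far [0.6108 0.1807 0.136 ] [0.0608 0.0752 0.136 ]
arm R far [0.6119 0.1668 0.136 ] [0.0608 0.0612 0.136 ]
arm L near [0.4949 0.1714 0.136 ] [-0.0555  0.075   0.136 ]
lever tip [0.4612 0.182  0.174 ] [-0.0882  0.0881  0.174 ]
tip [0.4751 0.182  0.174 ] [-0.0743  0.0871  0.174 ]
shoulder near R [0.4518 0.2197 0.09  ] [-0.0947  0.1264  0.09  ]
rail right [ 0.4743 -0.0222  0.09  ] [-0.0911 -0.1164  0.09  ]
```

```bash
cat > plan.py <<'E'
from geo import *
import json,os
SAW=dict(o=[.556,.101],yaw=.078)
if os.path.exists('saw.json'): SAW=json.load(open('saw.json'))
def ori(lean=30,roll=0,yaw=None):
    # lean back to operator (deg), roll: top leans right (deg)
    yaw=SAW['yaw'] if yaw is None else yaw
    b=np.array([[0,0,-1],[1,0,0],[0,-1,0]],float) # cols: tool x=+y, tool y=-z, tool z=-x
    return R.from_euler('z',yaw)*R.from_euler('x',roll,degrees=True)*R.from_euler('y',-lean,degrees=True)*R.from_matrix(b)
def s2w(p):
    c,s=np.cos(SAW['yaw']),np.sin(SAW['yaw']); o=SAW['o']
    return np.array([o[0]+c*p[0]-s*p[1],o[1]+s*p[0]+c*p[1],p[2]])
def w2s(p):
    c,s=np.cos(SAW['yaw']),np.sin(SAW['yaw']); d=np.array(p[:2])-SAW['o']
    return np.array([c*d[0]+s*d[1],-s*d[0]+c*d[1],p[2]])
def go(w,O):
    s=env.sense(); Q=rot(s['tool_rot'])
    sh=Q.inv().apply(np.array(w)-s['tool_pos'])*1000; rv=(Q.inv()*O).as_rotvec()
    print('shift',sh.round(1),'turn',rv.round(3),'dist',np.linalg.norm(sh).round(0),'deg',np.degrees(np.linalg.norm(rv)).round(1))
def st():
    s=env.sense(); print('t',round(s['time_s'],2),'w',s['tool_pos'].round(4),'saw',w2s(s['tool_pos']).round(4),'F',s['wrist_force'].round(1),'g',round(s['gripper_width'],3))
E
python3 -c "
from plan import *
go([.33,.16,.36],ori(30))"
```

```text
shift [-317.6 -129.1 -261.5] turn [-0.517 -0.394 -0.107] dist 431.0 deg 37.7
```

drive_tool --pt "-32 -13 -26 -0.05 -0.04 -0.01" --pt "-64 -26 -52 -0.1 -0.08 -0.02" --pt "-95 -39 -78 -0.155 -0.118 -0.032" --pt "-127 -52 -105 -0.207 -0.158 -0.043" --pt "-159 -65 -131 -0.26 -0.197 -0.053" --pt "-191 -77 -157 -0.31 -0.236 -0.064" --pt "-222 -90 -183 -0.362 -0.276 -0.075" --pt "-254 -103 -209 -0.414 -0.315 -0.086" --pt "-286 -116 -235 -0.465 -0.355 -0.096" --pt "-318 -129 -262 -0.517 -0.394 -0.107" --gripper 255 --force 60

```text
time_s: 0.98
tool_pos: [0.3214, 0.1818, 0.3532]
tool_rot: [-0.344, 0.588, 0.633, -0.368]
wrist_force: [0.1, -0.6, 0.5]
gripper_width: -0.001
```

```bash
python3 -c "
from plan import *
st(); go([.33,.16,.36],ori(30))"; python3 look.py b wrist
```

```text
t 0.98 w [0.3214 0.1818 0.3532] saw [-0.2276  0.0989  0.3532] F [ 0.1 -0.6  0.5] g -0.001
shift [-22.4  -2.5  -9.4] turn [-0.008 -0.006  0.   ] dist 24.0 deg 0.6
wrist 0.9833 [0.3214189  0.18182731 0.35324118] [-0.34394542  0.58761556  0.63333216 -0.36783132]
```

View pics/b_wrist.png

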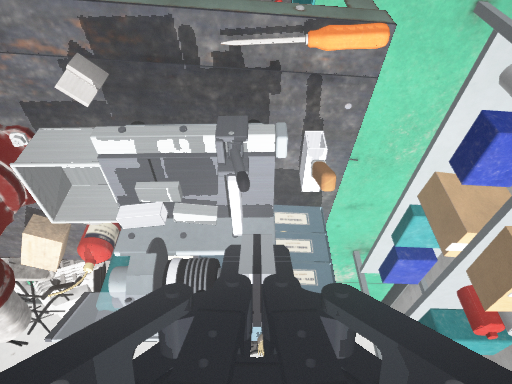

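```bash
python3 -c "
import cv2
im=cv2.imread('pics/b_wrist.png')
a=im[110:265,10:170]; cv2.imwrite('pics/b1.png',cv2.resize(a,None,fx=4.5,fy=3.8*4.5/3.8*.85,interpolation=cv2.INTER_CUBIC) if 0 else cv2.resize(a,None,fx=4,fy=3.8 if 0 else 4,interpolation=cv2.INTER_CUBIC)[:600])
a=im[110:250,165:345]; cv2.imwrite('pics/b2.png',cv2.resize(a,None,fx=4,fy=4,interpolation=cv2.INTER_CUBIC))
"; python3 -c "
import json
from geo import *
import numpy as np
json.dump(dict(tool_pos=[0.3214189,0.18182731,0.35324118],tool_rot=[-0.34394542,0.58761556,0.63333216,-0.36783132]),open('b.json','w'))"
```

```text
(no output)
```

View pics/b1.png

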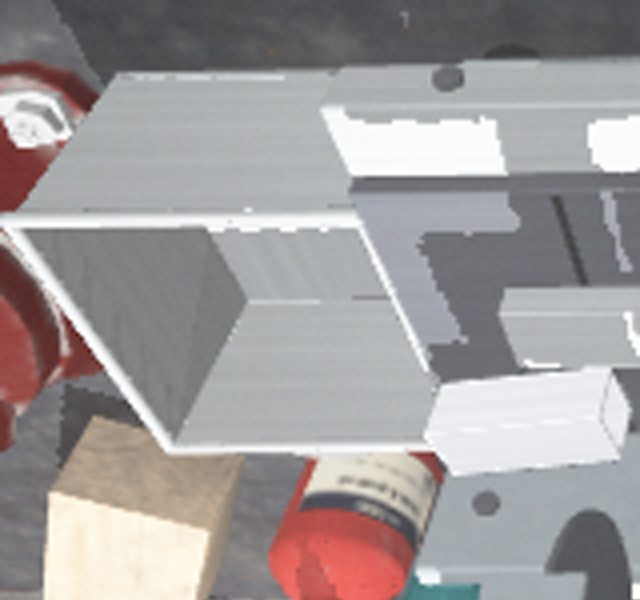

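View pics/b2.png

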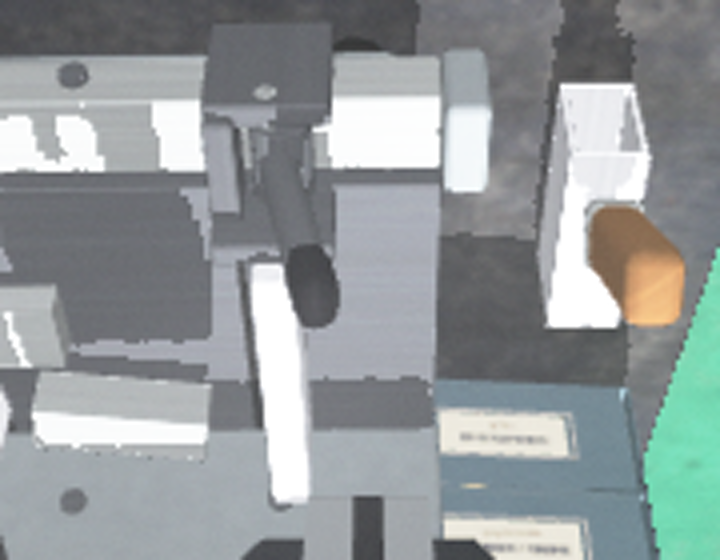

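```bash
cat > m2.py <<'E'
from plan import *
P=json.load(open('b.json'))
b1=lambda x,y:(10+x/4,110+y/4)
b2=lambda x,y:(165+x/4,110+y/4)
for n,p,z in [('tinNL',b1(358,218),.086),('tinNR',b1(8,222),.086),('tinFR',b1(170,450),.086),('railFR',b1(322,108),.09),('railBR',b1(352,180),.09),
 ('bedFL',b2(440,183),.095),('bedBL',b2(434,380),.095),('shoulderR',b2(441,150),.09),('saddleFR',b2(205,100),.114),('saddleFL',b2(330,103),.114),('armRn',b2(248,265),.136),('armLn',b2(284,265),.136),('armLf',b2(310,500),.136),('armRf',b2(275,500),.136),('levtip L',b2(337,310),.174),('levtip R',b2(300,315),.174),
 ('rk NRb',b2(560,85),0),('rk NLb',b2(635,84),0),('rk NRt',b2(570,155),.045),('rk NLt',b2(650,155),.045),('rk FRt',b2(547,327),.045),('rk FLt',b2(618,327),.045),
 ('hdl R',b2(630,325),.140),('hdl L',b2(682,322),.140)]:
    w=ray('wrist',*p,z,P); print(n,w.round(4),w2s(w).round(4))
E
python3 m2.py
```

```text
tinNL [ 0.5263 -0.024   0.086 ] [-0.0394 -0.1223  0.086 ]
tinNR [ 0.5366 -0.147   0.086 ] [-0.0387 -0.2457  0.086 ]
tinFR [ 0.666 -0.137  0.086] [ 0.0912 -0.2458  0.086 ]
railFR [ 0.4745 -0.0209  0.09  ] [-0.0908 -0.1152  0.09  ]
railBR [ 0.5049 -0.0193  0.09  ] [-0.0603 -0.116   0.09  ]
bedFL [0.4855 0.2189 0.095 ] [-0.0611  0.1231  0.095 ]
bedBL [0.5859 0.2278 0.095 ] [0.0397 0.1241 0.095 ]
shoulderR [0.4754 0.2184 0.09  ] [-0.0712  0.1233  0.09  ]
saddleFR [0.4415 0.1426 0.114 ] [-0.1109  0.0504  0.114 ]
saddleFL [0.4401 0.1799 0.114 ] [-0.1094  0.0877  0.114 ]
armRn [0.488  0.1571 0.136 ] [-0.0634  0.0612  0.136 ]
armLn [0.4873 0.1683 0.136 ] [-0.0633  0.0725  0.136 ]
armLf [0.6111 0.1817 0.136 ] [0.0613 0.0762 0.136 ]
armRf [0.612  0.1685 0.136 ] [0.0611 0.0629 0.136 ]
levtip L [0.4668 0.1842 0.174 ] [-0.0824  0.0899  0.174 ]
levtip R [0.4696 0.1738 0.174 ] [-0.0805  0.0793  0.174 ]
rk NRb [0.5126 0.2741 0.    ] [-0.0298  0.176   0.    ]
rk NLb [0.51   0.3039 0.    ] [-0.03    0.2059  0.    ]
rk NRt [0.5113 0.2731 0.045 ] [-0.0311  0.175   0.045 ]
rk NLt [0.5093 0.3031 0.045 ] [-0.0308  0.2051  0.045 ]
rk FRt [0.6058 0.2803 0.045 ] [0.0636 0.1749 0.045 ]
rk FLt [0.6037 0.3106 0.045 ] [0.0639 0.2052 0.045 ]
hdl R [0.5029 0.2809 0.14  ] [-0.0389  0.1834  0.14  ]
hdl L [0.5004 0.2973 0.14  ] [-0.0402  0.2001  0.14  ]
```

```bash
echo '{"o":[0.5597,0.105],"yaw":0.078}' > saw.json; python3 -c "
from plan import *
st(); go(s2w([-.084,.012,.16]),ori(30,18))
O=ori(30,18); print('down56+saw y', O.inv().apply([0,0,-56]).round(1), O.inv().apply(R.from_euler('z',.078).apply([0,1,0])).round(3),O.inv().apply(R.from_euler('z',.078).apply([1,0,0])).round(3))"
```

```text
t 1.03 w [0.3248 0.175  0.3555] saw [-0.2287  0.0881  0.3555] F [-0.   1.8  0.7] g 0.0
shift [-74.  242.2 -28.7] turn [ 0.     0.147 -0.28 ] dist 255.0 deg 18.1
down56+saw y [-17.3  46.1  26.6] [0.951 0.268 0.155] [-0.     0.5   -0.866]
```

```bash
cat >> plan.py <<'E'
def rel(w0,O0,w,O,sc=1000):
    print('shift',(O0.inv().apply(np.array(w)-w0)*1000).round(1),'turn',(O0.inv()*O).as_rotvec().round(3))
E
python3 -c "
from plan import *
rel([.33,.16,.36],ori(30),s2w([-.084,.012,.16]),ori(30,18))"
```

```text
shift [-60.7 243.6 -21.9] turn [ 0.     0.157 -0.272]
```

drive_tool --pt "-9 35 -3 0 0.03 -0.05" --pt "-17 70 -6 0 0.06 -0.1" --pt "-26 105 -9 0 0.09 -0.15" --pt "-35 140 -12 0 0.12 -0.2" --pt "-43 175 -15 0 0.14 -0.24" --pt "-52 210 -19 0 0.157 -0.272" --pt "-61 244 -22 0 0.157 -0.272" --pt "-61 244 -22 0 0.157 -0.272" --pt "-61 244 -22 0 0.157 -0.272"

```text
time_s: 1.78
tool_pos: [0.4619, 0.1331, 0.146]
tool_rot: [-0.446, 0.522, 0.674, -0.272]
wrist_force: [-0.1, 0.4, 0.1]
gripper_width: 0.002
```

```bash
python3 -c "
from plan import *
st(); go(s2w([-.084,.012,.16]),ori(30,18))"; python3 look.py c wrist scene
```

```text
t 1.78 w [0.4619 0.1331 0.146 ] saw [-0.0953  0.0356  0.146 ] F [-0.1  0.4  0.1] g 0.002
shift [-17.8 -12.6 -20.2] turn [-0.019 -0.019 -0.   ] dist 30.0 deg 1.5
wrist 1.7833 [0.4618947  0.13309588 0.1460067 ] [-0.44614407  0.52198537  0.67421662 -0.27187992]
scene 1.8333 [0.46301916 0.13326756 0.14889481] [-0.44343636  0.52280361  0.67569075 -0.27107673]
```

View pics/c_wrist.png

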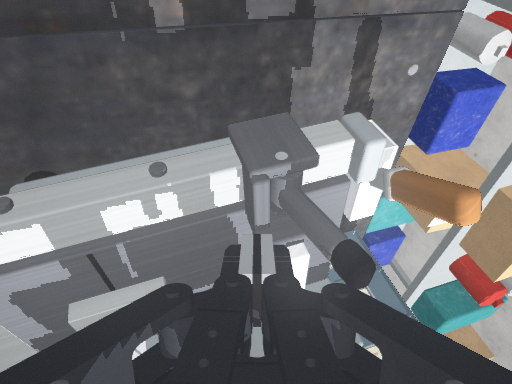

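View pics/c_scene.png

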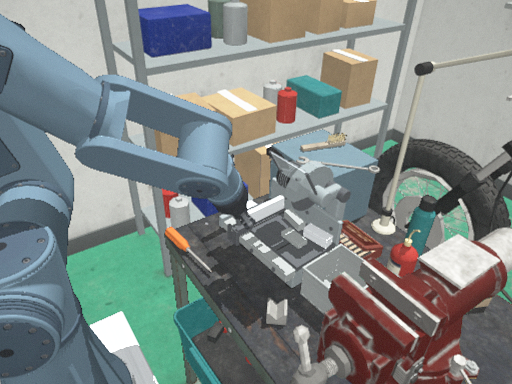

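drive_tool --pt "0 0 0 0 0 0" --pt "0 0 0 0 0 0" --pt "0 0 0 0 0 0"

```text
time_s: 2.13
tool_pos: [0.4647, 0.1332, 0.1526]
tool_rot: [-0.439, 0.524, 0.678, -0.27]
wrist_force: [0.6, 0.3, -0.4]
gripper_width: -0.001
```

```bash
python3 -c "
from plan import *
st(); go(s2w([-.084,.012,.16]),ori(30,18))"
```

```text
t 2.13 w [0.4647 0.1332 0.1526] saw [-0.0925  0.0355  0.1526] F [ 0.6  0.3 -0.4] g -0.001
shift [-20.   -8.2 -14.7] turn [-0.005 -0.01  -0.002] dist 26.0 deg 0.6
```

drive_tool --pt "-20 -8 -15 0 -0.01 0" --pt "-20 -8 -15 0 -0.01 0" --pt "-28 15 -2 0 -0.01 0" --pt "-37 38 12 0 -0.01 0" --pt "-37 38 12 0 -0.01 0" --pt "-37 38 12 0 -0.01 0" --pt "-37 38 12 0 -0.01 0"

```text
time_s: 2.72
tool_pos: [0.4742, 0.1107, 0.103]
tool_rot: [-0.438, 0.523, 0.679, -0.273]
wrist_force: [0.6, -1.2, 0.3]
gripper_width: -0.002
```

```bash
python3 -c "
from plan import *
st(); go(s2w([-.084,.012,.104]),ori(30,18))"; python3 look.py d wrist
```

```text
t 2.72 w [0.4742 0.1107 0.103 ] saw [-0.0848  0.0123  0.103 ] F [ 0.6 -1.2  0.3] g -0.002
shift [ 0.  -0.5 -1.2] turn [-0.008 -0.003 -0.001] dist 1.0 deg 0.5
wrist 2.7167 [0.47417919 0.11065688 0.10297096] [-0.43750944  0.52253021  0.67907784 -0.27276538]
```

View pics/d_wrist.png

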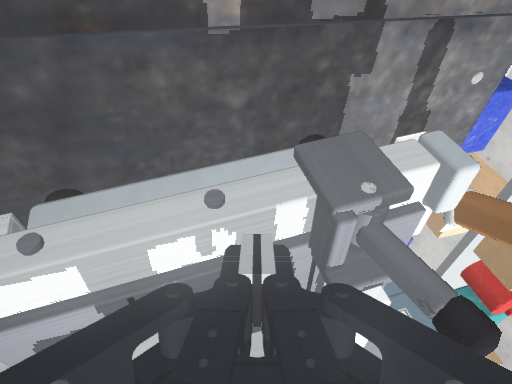

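drive_tool --pt "7.6 2.1 1.2 0 0 0" --pt "15.2 4.3 2.5 0 0 0" --pt "22.8 6.4 3.7 0 0 0" --pt "30.4 8.6 5 0 0 0" --pt "38 10.7 6.2 0 0 0" --pt "45.6 12.9 7.4 0 0 0" --pt "45.6 12.9 7.4 0 0 0"

```text
time_s: 3.35
tool_pos: [0.4695, 0.1602, 0.1018]
tool_rot: [-0.438, 0.522, 0.679, -0.273]
wrist_force: [-0.1, -0.3, 0.4]
gripper_width: 0.002
```

```bash
python3 -c "
from plan import *
st()"; python3 look.py e wrist
```

```text
t 3.35 w [0.4695 0.1602 0.1018] saw [-0.0857  0.062   0.1018] F [-0.1 -0.3  0.4] g 0.002
wrist 3.35 [0.46946263 0.16018119 0.10180402] [-0.43774602  0.52154318  0.67943326 -0.27338908]
```

View pics/e_wrist.png

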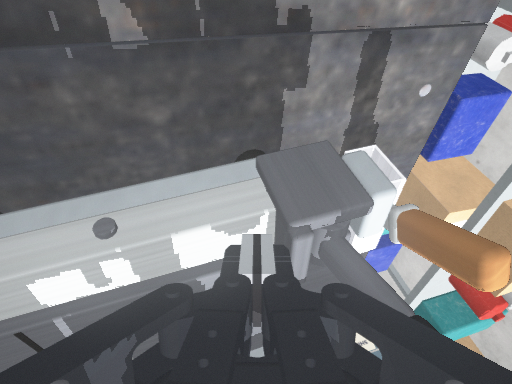

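drive_tool --pt "3 0.9 0.5 0 0 0" --pt "6 1.7 1 0 0 0" --pt "9 2.6 1.5 0 0 0" --pt "9 2.6 1.5 0 0 0"

```text
time_s: 3.73
tool_pos: [0.4694, 0.1675, 0.1013]
tool_rot: [-0.438, 0.523, 0.678, -0.273]
wrist_force: [-2.5, -5.7, 1.3]
gripper_width: -0.001
```

```bash
python3 -c "
from plan import *
st()"; python3 look.py f wrist; python3 -c "
import cv2
im=cv2.imread('pics/f_wrist.png'); cv2.imwrite('pics/f_z.png',cv2.resize(im[120:360,200:460],None,fx=2.5,fy=2.5,interpolation=cv2.INTER_CUBIC))"
```

```text
t 3.73 w [0.4694 0.1675 0.1013] saw [-0.0852  0.0693  0.1013] F [-2.5 -5.7  1.3] g -0.001
wrist 3.7333 [0.46938077 0.16745504 0.10133378] [-0.43764371  0.52297474  0.67846485 -0.27322307]
```

View pics/f_z.png

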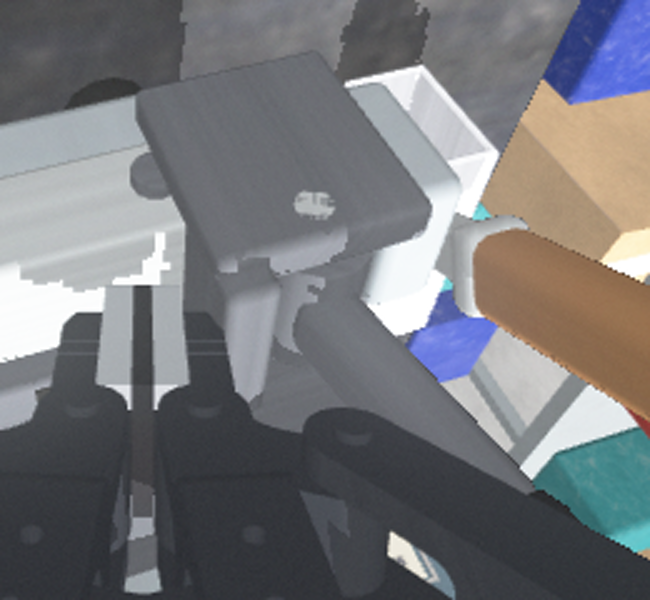

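drive_tool --pt "2 0.6 0.3 0 0 0" --pt "3 0.9 0.5 0 0 0" --pt "3 0.9 0.5 0 0 0"

```text
time_s: 4.03
tool_pos: [0.47, 0.1682, 0.1012]
tool_rot: [-0.436, 0.525, 0.678, -0.274]
wrist_force: [-10.3, -21.7, 8.0]
gripper_width: -0.003
```

```bash
python3 -c "
from plan import *
st()"
```

```text
t 4.03 w [0.47   0.1682 0.1012] saw [-0.0845  0.07    0.1012] F [-10.3 -21.7   8. ] g -0.003
```

```bash
cat >> plan.py <<'E'
def rows(wps):
    """wps: list of (saw xyz m, lean, roll)"""
    s=env.sense(); Q=rot(s['tool_rot']); last=s['tool_pos']; lo=Q
    for p,l,r in wps:
        w=s2w(p); O=ori(l,r); sh=Q.inv().apply(w-s['tool_pos'])*1000; rv=(Q.inv()*O).as_rotvec()
        print([*sh.round(1),*rv.round(3)],'step mm',round(np.linalg.norm(w-last)*1000),'deg',round(np.degrees((lo.inv()*O).magnitude()),1)); last=w; lo=O
E
python3 -c "
from plan import *
rows([((-.084,.058,.105),30,18),((-.084,.055,.14),30,10),((-.083,.065,.163),30,3),((-.082,.075,.163),30,0)])"
```

```text
[np.float64(-10.3), np.float64(-6.0), np.float64(-4.0), np.float64(-0.006), np.float64(-0.002), np.float64(-0.008)] step mm 13 deg 0.6
[np.float64(-2.5), np.float64(-35.8), np.float64(-20.9), np.float64(-0.006), np.float64(-0.072), np.float64(0.114)] step mm 35 deg 8.0
[np.float64(14.0), np.float64(-51.8), np.float64(-31.1), np.float64(-0.007), np.float64(-0.132), np.float64(0.22)] step mm 25 deg 7.0
[np.float64(23.5), np.float64(-48.7), np.float64(-30.4), np.float64(-0.007), np.float64(-0.158), np.float64(0.265)] step mm 10 deg 3.0
```

drive_tool --pt "-12 -6 -4 0 0 0" --pt "-6 -20 -12 -0.006 -0.036 0.057" --pt "-2.5 -36 -21 -0.006 -0.072 0.114" --pt "6 -50 -30 -0.006 -0.105 0.17" --pt "14 -52 -31 -0.007 -0.132 0.22" --pt "23.5 -49 -30 -0.007 -0.158 0.265" --pt "23.5 -49 -30 -0.007 -0.158 0.265" --pt "23.5 -49 -30 -0.007 -0.158 0.265"

```text
time_s: 4.7
tool_pos: [0.4698, 0.1772, 0.1627]
tool_rot: [-0.342, 0.584, 0.638, -0.367]
wrist_force: [-0.5, 0.6, -0.5]
gripper_width: 0.003
```

```bash
python3 look.py g wrist; python3 -c "
from plan import *
import numpy as np; np.set_printoptions(suppress=True)
st()
rows([((-.082,.090,.163),30,0),((-.082,.1125,.160),30,0),((-.082,.128,.1525),30,0),((-.082,.140,.1411),30,0),((-.082,.145,.130),30,0),((-.082,.1475,.118),30,0),((-.082,.148,.110),30,0)])" | sed 's/np.float64//g'
```

```text
wrist 4.7 [0.46981356 0.17716144 0.16269453] [-0.34169357  0.58413987  0.63811082 -0.36720661]
t 4.75 w [0.4698 0.1764 0.1623] saw [-0.0841  0.0782  0.1623] F [ 0.2 -0.  -0.3] g 0.004
[(11.8), (0.6), (-2.1), (-0.004), (0.0), (0.009)] step mm 12 deg 0.6
[(34.3), (3.4), (-0.7), (-0.004), (0.0), (0.009)] step mm 23 deg 0.0
[(49.8), (10.0), (3.1), (-0.004), (0.0), (0.009)] step mm 17 deg 0.0
[(61.7), (20.0), (8.7), (-0.004), (0.0), (0.009)] step mm 17 deg 0.0
[(66.6), (29.7), (14.2), (-0.004), (0.0), (0.009)] step mm 12 deg 0.0
[(69.0), (40.1), (20.2), (-0.004), (0.0), (0.009)] step mm 12 deg 0.0
[(69.4), (47.1), (24.2), (-0.004), (0.0), (0.009)] step mm 8 deg 0.0
```

View pics/g_wrist.png

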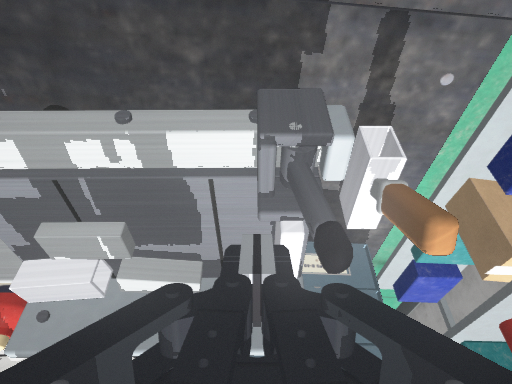

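drive_tool --pt "12 0.6 -2 0 0 0" --pt "23 2 -1.4 0 0 0" --pt "34 3.4 -0.7 0 0 0" --pt "42 6.7 1.2 0 0 0" --pt "50 10 3 0 0 0" --pt "56 15 6 0 0 0" --pt "62 20 9 0 0 0" --pt "64.5 25 11.5 0 0 0" --pt "67 30 14 0 0 0" --pt "68 35 17 0 0 0"

```text
time_s: 5.58
tool_pos: [0.4699, 0.2438, 0.1265]
tool_rot: [-0.342, 0.586, 0.638, -0.364]
wrist_force: [-5.9, 0.7, 17.1]
gripper_width: -0.004
```

```bash
python3 look.py h wrist;python3 -c "
from plan import *
st(); rows([((-.082,.148,.120),30,0),((-.082,.149,.112),30,0),((-.082,.149,.108),30,0)])" | sed 's/np.float64//g'
```

```text
wrist 5.5833 [0.46989842 0.2437748  0.12651971] [-0.34166364  0.58640817  0.63773662 -0.36425736]
t 5.63 w [0.4695 0.2438 0.1255] saw [-0.0791  0.1454  0.1255] F [-0.4  0.9  4.8] g 0.002
[(2.6), (3.3), (5.2), (0.0), (-0.004), (0.008)] step mm 7 deg 0.5
[(3.5), (10.3), (9.2), (0.0), (-0.004), (0.008)] step mm 8 deg 0.0
[(3.5), (13.7), (11.2), (0.0), (-0.004), (0.008)] step mm 4 deg 0.0
```

View pics/h_wrist.png

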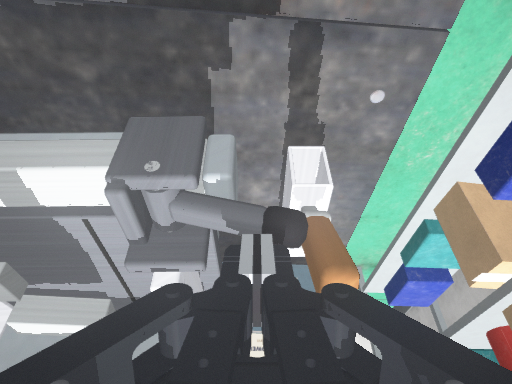

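Lever following nicely and nearly flat; press on until it is at its limit.

drive_tool --pt "3 4 5 0 0 0" --pt "3 8 8 0 0 0" --pt "3.5 12 10 0 0 0" --pt "3.5 15 12 0 0 0" --pt "3.5 15 12 0 0 0"

```text
time_s: 6.05
tool_pos: [0.4705, 0.2476, 0.1133]
tool_rot: [-0.339, 0.588, 0.64, -0.362]
wrist_force: [-31.1, -14.9, 61.4]
gripper_width: 0.001
```

```bash
python3 look.py i wrist;python3 -c "
from plan import *
st()"
```

```text
wrist 6.05 [0.47047153 0.24764619 0.11331749] [-0.33866848  0.58777136  0.63962198 -0.36154145]
t 6.1 w [0.4704 0.2476 0.1135] saw [-0.0779  0.1491  0.1135] F [-29.1 -13.8  60.4] g -0.002
```

View pics/i_wrist.png

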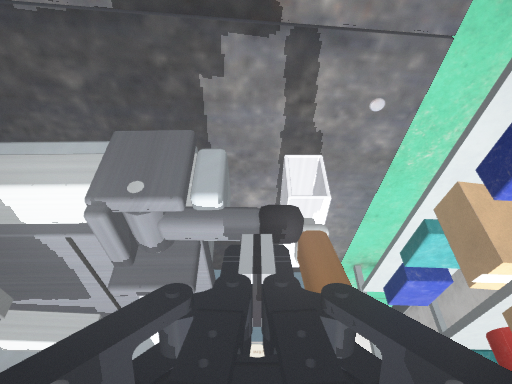

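```bash
python3 -c "
from plan import *
g=w2s([.5037,.2876,.114]); print('grip saw',g)
d=np.array([.5,0,-.866]); f=g+.019*d; a=f-.09*d
print('final',f,'appr',a)
rows([((-.082,.149,.16),30,0),(a,30,0),(f,30,0)])" | sed 's/np.float64//g'
```

```text
grip saw [-0.04160137  0.18640838  0.114     ]
final [-0.03210137  0.18640838  0.097546  ] appr [-0.07710137  0.18640838  0.175486  ]
[(0.3), (-42.1), (-20.2), (0.011), (-0.003), (0.008)] step mm 47 deg 0.8
[(37.8), (-52.7), (-32.2), (0.011), (-0.003), (0.008)] step mm 41 deg 0.0
[(37.1), (37.3), (-31.2), (0.011), (-0.003), (0.008)] step mm 90 deg 0.0
```

drive_tool --pt "0 -21 -10 0 0 0" --pt "0 -42 -20 0.011 -0.003 0.008" --pt "19 -50 -26 0.011 -0.003 0.008" --pt "38 -53 -32 0.011 -0.003 0.008" --pt "38 -53 -32 0.011 -0.003 0.008" --pt "38 -53 -32 0.011 -0.003 0.008" --pt "38 -53 -32 0.011 -0.003 0.008" --gripper 100

```text
time_s: 6.68
tool_pos: [0.4621, 0.2836, 0.1663]
tool_rot: [-0.343, 0.586, 0.632, -0.373]
wrist_force: [0.1, 0.0, 0.1]
gripper_width: 0.609
```

```bash
python3 look.py j wrist top;python3 -c "
from plan import *
st()
g=w2s([.5037,.2876,.114])
d=np.array([.5,0,-.866]); f=g+.019*d; a=f-.045*d
rows([(a,30,0),(f,30,0)])
print(proj('wrist',[.5037,.2876,.114]))
import cv2
im=cv2.imread('pics/j_top.png');cv2.imwrite('pics/j_tz.png',cv2.resize(im[140:250,165:355],None,fx=4,fy=4))" | sed 's/np.float64//g'
```

```text
wrist 6.6833 [0.46213982 0.28357155 0.16627837] [-0.34348242  0.58565238  0.63225647 -0.37320621]
top 6.7333 [0.4621014  0.28345153 0.16620694] [-0.34346169  0.58577174  0.63215778 -0.37320514]
t 6.78 w [0.4622 0.2835 0.1663] saw [-0.0833  0.1856  0.1663] F [ 0.1 -0.5 -0.5] g 0.611
[(0.9), (40.0), (-10.6), (-0.016), (0.001), (-0.003)] step mm 41 deg 1.0
[(1.1), (85.0), (-11.4), (-0.016), (0.001), (-0.003)] step mm 45 deg 0.0
[258.98758865 218.80954328]
```

View pics/j_wrist.png

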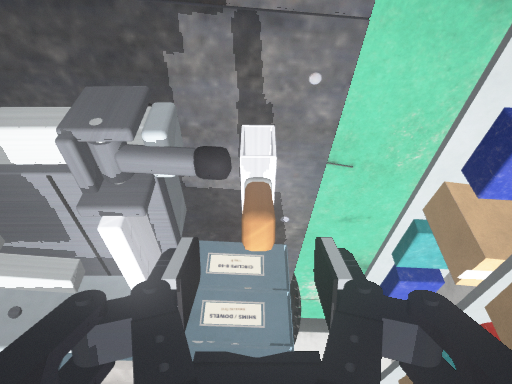

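View pics/j_tz.png

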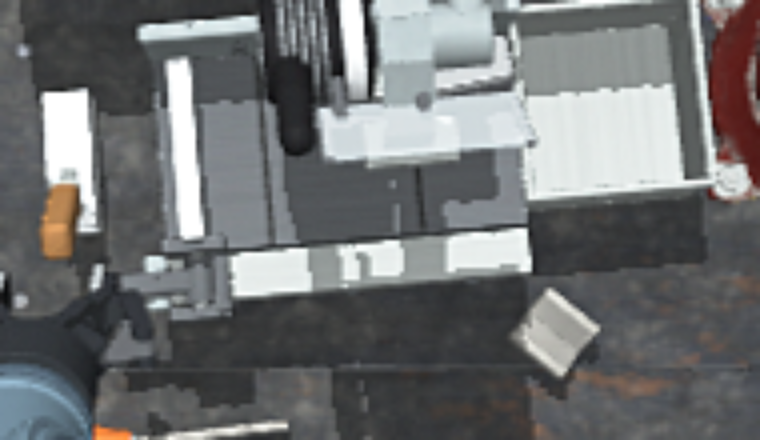

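drive_tool --pt "1 10 -10 -0.016 0 -0.003" --pt "1 30 -11 -0.016 0 -0.003" --pt "1 50 -11 -0.016 0 -0.003" --pt "1 70 -11 -0.016 0 -0.003" --pt "1 85 -11 -0.016 0 -0.003" --pt "1 85 -11 -0.016 0 -0.003" --pt "1 85 -11 -0.016 0 -0.003"

```text
time_s: 7.37
tool_pos: [0.5129, 0.2886, 0.0975]
tool_rot: [-0.339, 0.588, 0.636, -0.368]
wrist_force: [-0.3, 0.2, 1.1]
gripper_width: 0.611
```

```bash
python3 look.py k wrist;python3 -c "
from plan import *
st()
g=w2s([.5037,.2876,.114])
d=np.array([.5,0,-.866]); f=g+.019*d
rows([(f,30,0)])" | sed 's/np.float64//g'
```

```text
wrist 7.3667 [0.51286918 0.28861366 0.09745998] [-0.33926396  0.58755607  0.63592087 -0.36780766]
t 7.42 w [0.5133 0.2891 0.0986] saw [-0.0319  0.1872  0.0986] F [ 0.1 -0.1 -0.5] g 0.603
[(-0.8), (0.8), (0.7), (0.001), (0.002), (0.001)] step mm 1 deg 0.1
```

View pics/k_wrist.png

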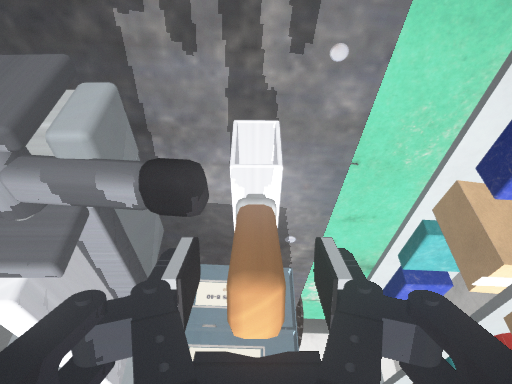

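drive_tool --pt "0 0 0 0 0 0" --pt "0 0 0 0 0 0" --pt "0 0 0 0 0 0" --pt "0 0 0 0 0 0" --pt "0 0 0 0 0 0" --pt "0 0 0 0 0 0" --gripper 255 --force 110

```text
time_s: 7.92
tool_pos: [0.5141, 0.2902, 0.1003]
tool_rot: [-0.338, 0.588, 0.638, -0.366]
wrist_force: [-3.6, -1.8, 7.4]
gripper_width: 0.221
```

```bash
python3 look.py l wrist;python3 -c "
from plan import *
st(); s=env.sense(); print(s['tool_rot'])"
```

```text
wrist 7.9167 [0.51408629 0.29021448 0.10029569] [-0.33794944  0.58763924  0.63757356 -0.36601949]
t 7.97 w [0.5141 0.2902 0.1003] saw [-0.0311  0.1882  0.1003] F [-4.4 -1.7  7.9] g 0.218
[-0.33793013  0.58763222  0.63758195 -0.36603395]
```

View pics/l_wrist.png

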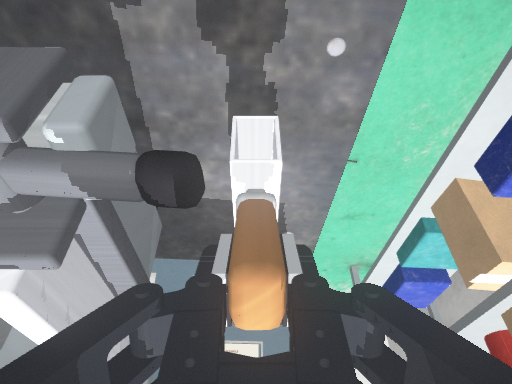

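```bash
python3 -c "
from plan import *
P=json.load(open('b.json'))
b1=lambda x,y:(10+x/4,110+y/4)
b2=lambda x,y:(165+x/4,110+y/4)
for n,p,z in [('fencebar Ltop near',b2(208,385),.117),('fencebar Lbot near',b2(208,440),.117),('mid offcut L',b2(60,290),.109),('mid offcut Ln',b2(70,360),.109),('bar R',b2(35,440),.117)]:
    w=ray('wrist',*p,z,P); print(n,w2s(w).round(4))
rows([((-.06,.188,.185),30,0),((-.08,.188,.285),30,0),((-.08,.064,.285),30,0)])" | sed 's/np.float64//g'
```

```text
fencebar Ltop near [0.0121 0.0364 0.117 ]
fencebar Lbot near [0.0443 0.0335 0.117 ]
mid offcut L [-0.0296 -0.0118  0.109 ]
mid offcut Ln [ 0.0069 -0.0143  0.109 ]
bar R [ 0.0436 -0.0325  0.117 ]
[(-0.0), (-87.8), (-17.7), (0.004), (0.002), (0.002)] step mm 90 deg 0.3
[(0.1), (-184.2), (-50.7), (0.004), (0.002), (0.002)] step mm 102 deg 0.0
[(-123.9), (-184.5), (-50.5), (0.004), (0.002), (0.002)] step mm 124 deg 0.0
```

drive_tool --pt "0 -15 -4 0 0 0" --pt "0 -45 -10 0 0 0" --pt "0 -75 -17 0 0 0" --pt "0 -105 -25 0 0 0" --pt "0 -135 -35 0 0 0" --pt "0 -165 -45 0 0 0" --pt "0 -184 -51 0 0 0" --pt "-25 -184 -51 0 0 0" --pt "-50 -184 -51 0 0 0" --pt "-80 -184 -51 0 0 0"

```text
time_s: 8.8
tool_pos: [0.4713, 0.2064, 0.2841]
tool_rot: [-0.338, 0.587, 0.638, -0.367]
wrist_force: [-0.4, -0.0, -2.3]
gripper_width: 0.217
```

drive_tool --pt "-25 0 0 0 0 0" --pt "-44 0 0 0 0 0" --pt "-44 0 0 0 0 0" --pt "-44 0 0 0 0 0" --pt "-44 0 0 0 0 0"

```text
time_s: 9.22
tool_pos: [0.4753, 0.1626, 0.2836]
tool_rot: [-0.339, 0.588, 0.637, -0.367]
wrist_force: [-0.0, -0.1, -2.2]
gripper_width: 0.219
```

```bash
python3 look.py n wrist scene top;python3 -c "
from plan import *
import cv2
for n,c in [('scene',(130,290,200,370)),('top',(130,250,170,340))]:
    im=cv2.imread(f'pics/n_{n}.png')[c[0]:c[1],c[2]:c[3]]; cv2.imwrite(f'pics/n_{n}z.png',cv2.resize(im,None,fx=3.7,fy=3.7,interpolation=cv2.INTER_CUBIC))
st()
rows([((-.08,.0645,.285),30,0),((-.055,.0645,.2407),30,0),((-.030,.0645,.1975),30,0)])" | sed 's/np.float64//g'
```

```text
wrist 9.2167 [0.47534778 0.16257101 0.28357827] [-0.3386536   0.58754962  0.63696798 -0.36656646]
scene 9.2667 [0.47531581 0.16295521 0.28354975] [-0.33848968  0.58724472  0.63721204 -0.36678222]
top 9.3167 [0.47530444 0.16317309 0.28353907] [-0.33835537  0.58704185  0.63737978 -0.3669394 ]
t 9.37 w [0.4753 0.1633 0.2835] saw [-0.0796  0.0647  0.2835] F [-0.1  1.  -2. ] g 0.219
[(-0.2), (-1.5), (-0.4), (0.002), (0.003), (0.002)] step mm 2 deg 0.3
[(-0.3), (49.4), (0.2), (0.002), (0.003), (0.002)] step mm 51 deg 0.0
[(-0.4), (99.3), (0.2), (0.002), (0.003), (0.002)] step mm 50 deg 0.0
```

View pics/n_wrist.png

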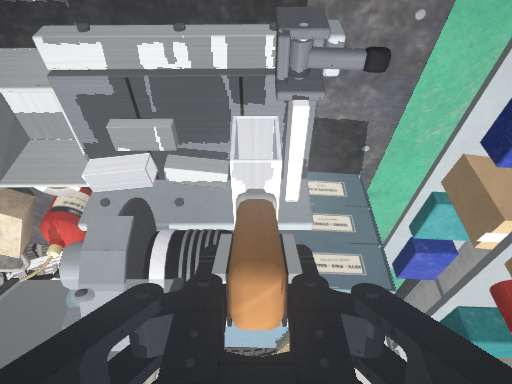

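View pics/n_scenez.png

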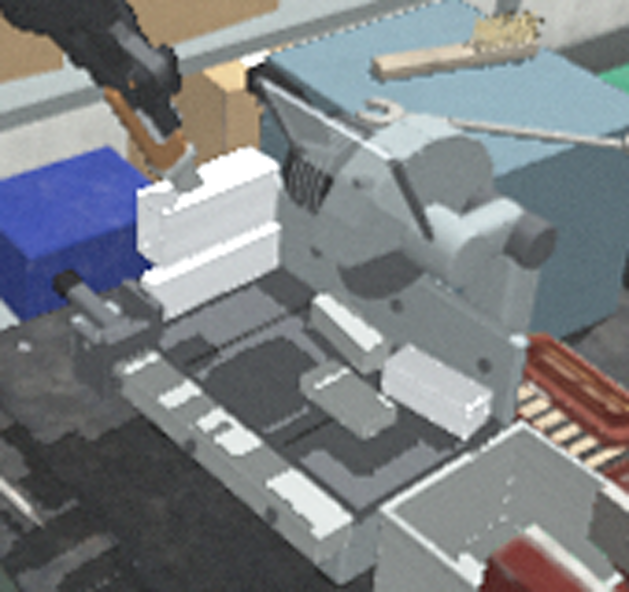

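View pics/n_topz.png

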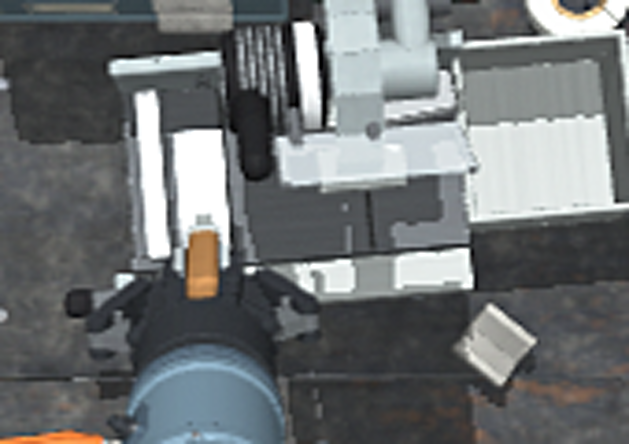

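```bash
python3 -c "
from plan import *
P=dict(tool_pos=[0.47534778,0.16257101,0.28357827],tool_rot=[-0.3386536,0.58754962,0.63696798,-0.36656646])
for p in [(232,162),(281,162)]: print('near top',w2s(ray('wrist',*p,.228,P)).round(4))
for p in [(233,118),(279,118)]: print('near bot',w2s(ray('wrist',*p,.183,P)).round(4))
for p in [(175,131),(225,129)]: print('far top',w2s(ray('top',170+p[0]/3.7,130+p[1]/3.7,.228)).round(4))
for p in [(112,75),(220,67)]: print('fence top front',w2s(ray('top',170+p[0]/3.7,130+p[1]/3.7,.159)).round(4))
for p in [(135,95),(158,92)]: print('arm far top',w2s(ray('top',170+p[0]/3.7,130+p[1]/3.7,.136)).round(4))
"
```

```text
near top [-0.0837  0.0496  0.228 ]
near top [-0.0838  0.0773  0.228 ]
near bot [-0.0817  0.048   0.183 ]
near bot [-0.0817  0.0783  0.183 ]
far top [0.0098 0.0782 0.228 ]
far top [0.0086 0.046  0.228 ]
fence top front [0.0642 0.1214 0.159 ]
fence top front [0.0641 0.0473 0.159 ]
arm far top [0.0537 0.1082 0.136 ]
arm far top [0.0546 0.0921 0.136 ]
```

```bash
python3 -c "
from plan import *
rows([((-.028,.0645,.1985),30,0)])" | sed 's/np.float64//g'
```

```text
[(-0.4), (99.4), (-2.0), (0.002), (0.003), (0.002)] step mm 99 deg 0.3
```

drive_tool --pt "0 15 0 0 0 0" --pt "0 35 -1 0 0 0" --pt "0 55 -1 0.002 0.003 0.002" --pt "0 75 -2 0.002 0.003 0.002" --pt "0 90 -2 0.002 0.003 0.002" --pt "0 99 -2 0.002 0.003 0.002" --pt "0 99 -2 0.002 0.003 0.002" --pt "0 99 -2 0.002 0.003 0.002"

```text
time_s: 10.03
tool_pos: [0.5265, 0.167, 0.1987]
tool_rot: [-0.34, 0.588, 0.636, -0.367]
wrist_force: [-0.9, -0.1, -1.6]
gripper_width: 0.217
```

```bash
python3 look.py o wrist scene;python3 -c "
from plan import *
import cv2
im=cv2.imread('pics/o_scene.png')[150:290,210:370]; cv2.imwrite('pics/o_sz.png',cv2.resize(im,None,fx=4,fy=4,interpolation=cv2.INTER_CUBIC))
st(); O=ori(30); z=R.from_euler('z',.078)
Q=rot(env.sense()['tool_rot']); print((Q.inv()*z).apply(np.eye(3)).round(3))"
```

```text
wrist 10.0333 [0.52653722 0.16699553 0.19872075] [-0.33980582  0.58785839  0.63563359 -0.36732064]
scene 10.0833 [0.52686257 0.1669428  0.19959479] [-0.33938367  0.5881628   0.63588669 -0.36678516]
t 10.13 w [0.527  0.1668 0.2001] saw [-0.0277  0.0642  0.2001] F [ 0.5  0.  -2.2] g 0.218
[[ 0.     0.501 -0.865]
 [ 1.    -0.     0.   ]
 [ 0.    -0.865 -0.501]]
```

View pics/o_wrist.png

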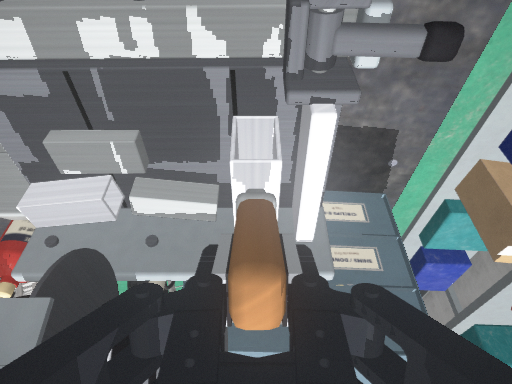

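View pics/o_sz.png

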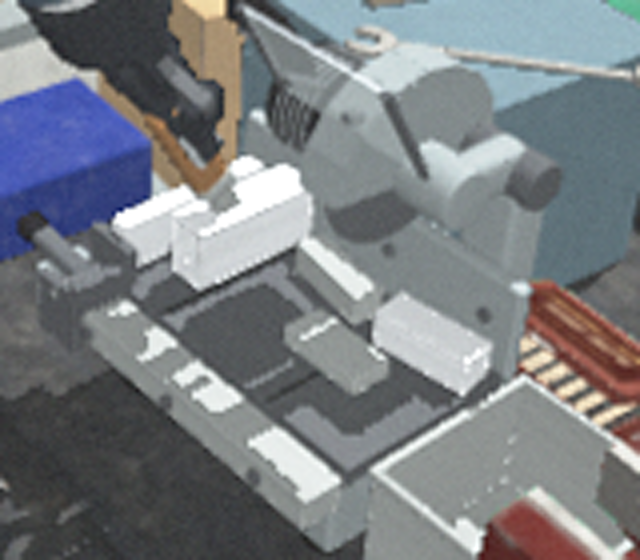

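drive_tool --pt "0 2.2 1.2 0 0 0" --pt "-5 2.2 1.2 0 0 0" --pt "-13 2.2 1.2 0 0 0" --pt "-21 2.2 1.2 0 0 0" --pt "-29 2.2 1.2 0 0 0" --pt "-37 2.2 1.2 0 0 0" --pt "-45 2.2 1.2 0 0 0" --pt "-53 2.2 1.2 0 0 0"

```text
time_s: 10.8
tool_pos: [0.531, 0.1132, 0.1971]
tool_rot: [-0.339, 0.588, 0.636, -0.366]
wrist_force: [-0.7, 1.3, -1.8]
gripper_width: 0.223
```

```bash
python3 look.py p wrist scene;python3 -c "
from plan import *
import cv2
im=cv2.imread('pics/p_scene.png')[150:290,210:370]; cv2.imwrite('pics/p_sz.png',cv2.resize(im,None,fx=4,fy=4,interpolation=cv2.INTER_CUBIC))
st(); s=env.sense(); print(s['moment'])"
```

```text
wrist 10.8 [0.53095394 0.1132357  0.19712113] [-0.3394291   0.58841613  0.63587016 -0.36636523]
scene 10.85 [0.53122097 0.11218289 0.19719484] [-0.33914789  0.58876533  0.63562386 -0.36649203]
t 10.9 w [0.5312 0.1125 0.1972] saw [-0.0278  0.0097  0.1972] F [ 0.3 -0.2 -1.6] g 0.22
[-0.02054328  0.42692749  0.04781525]
```

View pics/p_wrist.png

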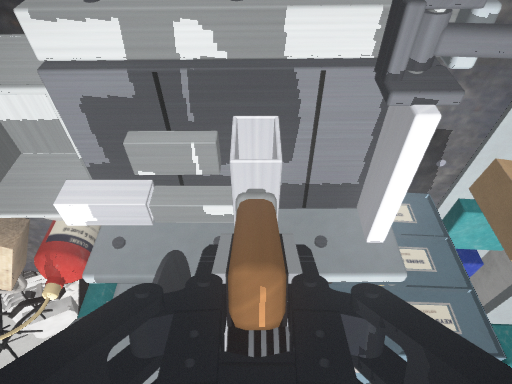

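View pics/p_sz.png

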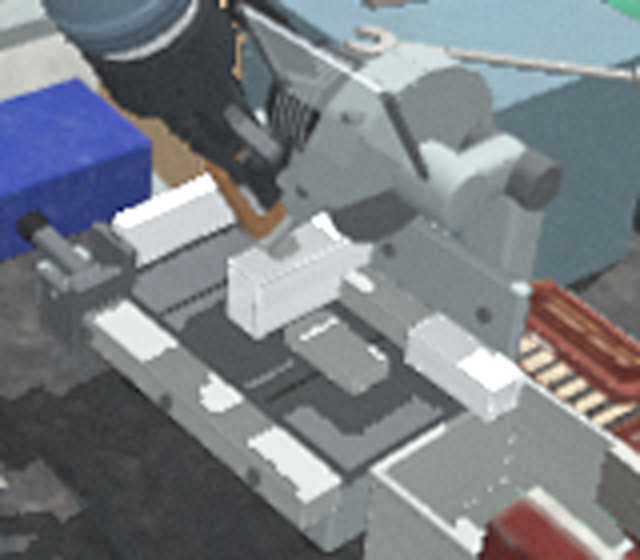

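drive_tool --pt "-8 0 0 0 0 0" --pt "-16 0 0 0 0 0" --pt "-24 0 0 0 0 0" --pt "-32 0 0 0 0 0" --pt "-40 0 0 0 0 0" --pt "-48 0 0 0 0 0" --pt "-56 0 0 0 0 0" --pt "-64 0 0 0 0 0"

```text
time_s: 11.57
tool_pos: [0.536, 0.05, 0.1971]
tool_rot: [-0.339, 0.588, 0.636, -0.366]
wrist_force: [0.9, 2.0, -0.8]
gripper_width: 0.219
```

```bash
python3 look.py q wrist scene;python3 -c "
from plan import *
import cv2
im=cv2.imread('pics/q_scene.png')[150:290,210:370]; cv2.imwrite('pics/q_sz.png',cv2.resize(im,None,fx=4,fy=4,interpolation=cv2.INTER_CUBIC))
st(); s=env.sense(); print(s['moment'])"
```

```text
wrist 11.5667 [0.53598369 0.05003241 0.1970951 ] [-0.33946895  0.58831435  0.63595589 -0.36634295]
scene 11.6167 [0.53630607 0.04881244 0.19720297] [-0.33905327  0.58875528  0.63565931 -0.36653423]
t 11.67 w [0.5362 0.0491 0.1971] saw [-0.0278 -0.0539  0.1971] F [-0.2  0.1 -1.9] g 0.218
[-0.01459723  0.39096909  0.02107893]
```

View pics/q_wrist.png

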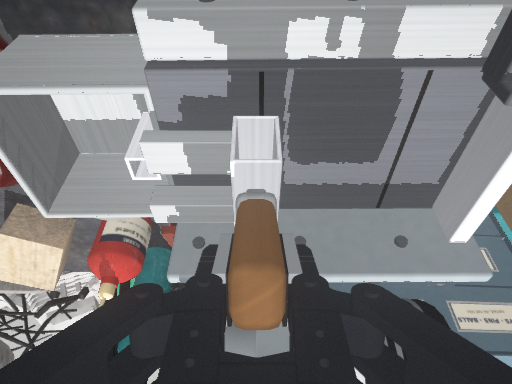

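View pics/q_sz.png

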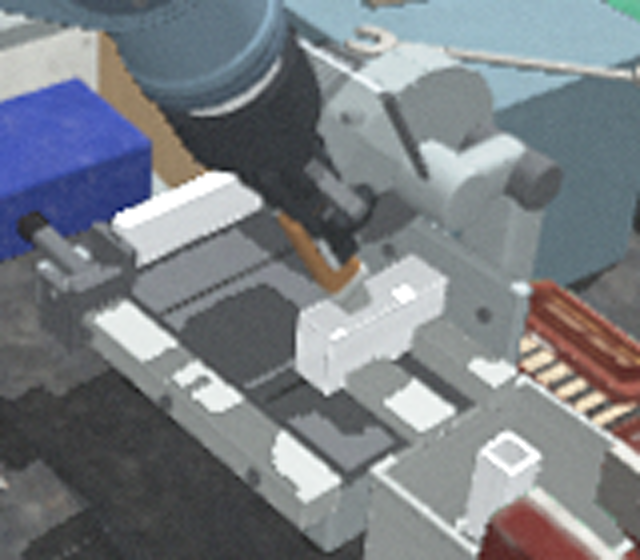

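drive_tool --pt "-8 0 0 0 0 0" --pt "-16 0 0 0 0 0" --pt "-24 0 0 0 0 0" --pt "-32 0 0 0 0 0" --pt "-40 0 0 0 0 0"

```text
time_s: 12.08
tool_pos: [0.539, 0.0102, 0.1969]
tool_rot: [-0.339, 0.588, 0.636, -0.367]
wrist_force: [0.9, -0.4, -1.1]
gripper_width: 0.219
```

```bash
python3 look.py r wrist scene;python3 -c "
from plan import *
import cv2
im=cv2.imread('pics/r_scene.png')[150:290,210:370]; cv2.imwrite('pics/r_sz.png',cv2.resize(im,None,fx=4,fy=4,interpolation=cv2.INTER_CUBIC))
st(); s=env.sense(); print(s['moment'])"
```

```text
wrist 12.0833 [0.53903228 0.01017071 0.19685269] [-0.33935205  0.58833784  0.63578817 -0.36670448]
scene 12.1333 [0.53936194 0.00892956 0.19698916] [-0.33902139  0.58880359  0.63547595 -0.36680397]
t 12.18 w [0.5392 0.0093 0.1969] saw [-0.0279 -0.0938  0.1969] F [-0.5  0.4 -1.3] g 0.223
[-0.07567042  0.44222743 -0.00895756]
```

View pics/r_wrist.png

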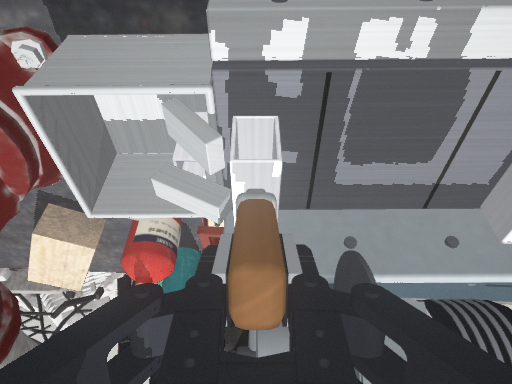

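View pics/r_sz.png

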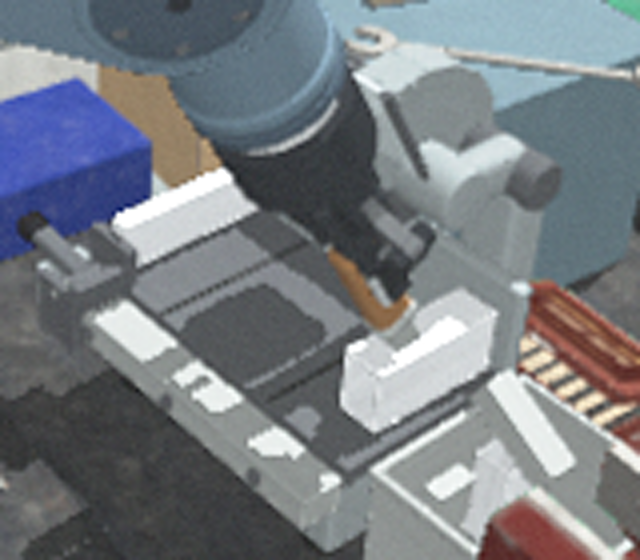

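drive_tool --pt "0 0 0 0 0 0" --pt "0 0 0 0 0 0" --pt "0 0 0 0 0 0" --pt "0 0 0 0 0 0"

```text
time_s: 12.52
tool_pos: [0.5389, 0.0104, 0.1965]
tool_rot: [-0.339, 0.588, 0.636, -0.367]
wrist_force: [0.3, 0.6, -1.6]
gripper_width: 0.217
```

```bash
python3 look.py s wrist scene top;python3 -c "
from plan import *
import cv2
im=cv2.imread('pics/s_scene.png')[190:300,280:370]; a=cv2.resize(im,None,fx=5,fy=5,interpolation=cv2.INTER_CUBIC)
im=cv2.imread('pics/s_wrist.png')[80:230,10:300]; cv2.imwrite('pics/s_wz.png',cv2.resize(im,None,fx=2.7,fy=2.7,interpolation=cv2.INTER_CUBIC))
im=cv2.imread('pics/s_top.png')[130:210,280:350]; b=cv2.resize(im,(350,550),interpolation=cv2.INTER_CUBIC); b=cv2.resize(im,None,fx=4.9,fy=4.9); b=cv2.copyMakeBorder(b,0,550-b.shape[0],0,0,cv2.BORDER_CONSTANT)
cv2.imwrite('pics/s_sz.png',cv2.hconcat([a,b]))
st()"
```

```text
wrist 12.5167 [0.5389102  0.01041452 0.19653601] [-0.33949308  0.58816684  0.63577882 -0.36686444]
scene 12.5667 [0.53893872 0.01033219 0.19654097] [-0.33952315  0.58820974  0.63575027 -0.36681729]
top 12.6167 [0.5389815  0.01022421 0.19657193] [-0.33948156  0.58826796  0.63572761 -0.36680169]
t 12.67 w [0.539  0.0102 0.1966] saw [-0.0281 -0.0929  0.1966] F [-0.   1.1 -1.8] g 0.219
```

View pics/s_wz.png

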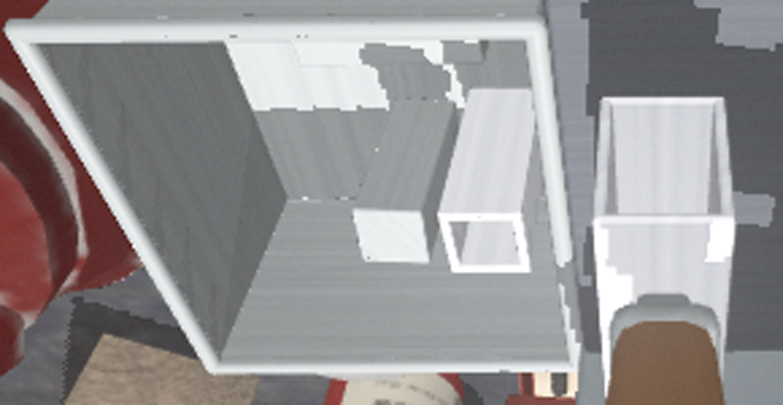

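View pics/s_sz.png

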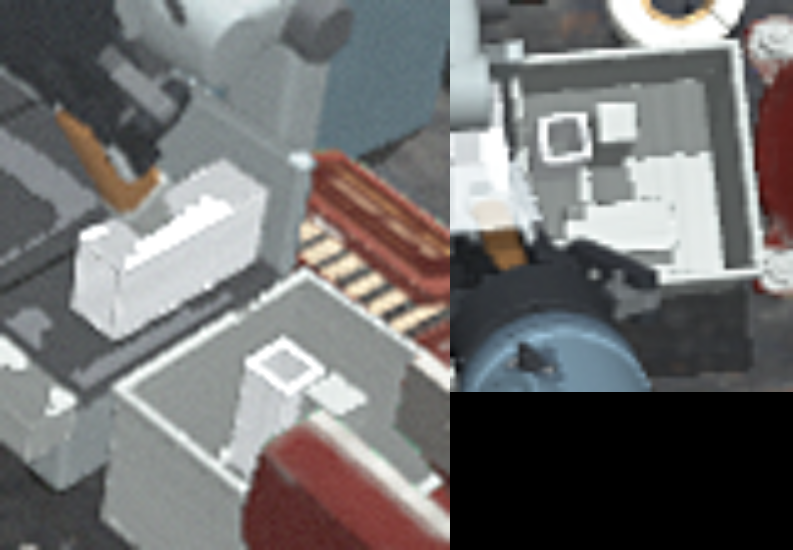

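```bash
python3 -c "
from plan import *
rows([((-.028,-.093,.199),30,0),((-.14,-.093,.2),30,0),((-.14,-.05,.265),30,0),((-.12,.197,.27),30,0)])" | sed 's/np.float64//g'
```

```text
[(-0.1), (-2.1), (-1.3), (0.0), (-0.001), (-0.0)] step mm 2 deg 0.0
[(-0.1), (-59.0), (95.2), (0.0), (-0.001), (-0.0)] step mm 112 deg 0.0
[(42.9), (-115.3), (62.7), (0.0), (-0.001), (-0.0)] step mm 78 deg 0.0
[(289.9), (-109.7), (43.0), (0.0), (-0.001), (-0.0)] step mm 248 deg 0.0
```

drive_tool --pt "0 -2 -1 0 0 0" --pt "0 -9 11 0 0 0" --pt "0 -19 28 0 0 0" --pt "0 -31 48 0 0 0" --pt "0 -43 68 0 0 0" --pt "0 -55 88 0 0 0" --pt "0 -60 95 0 0 0" --pt "10 -75 87 0 0 0" --pt "25 -95 75 0 0 0" --pt "43 -115 63 0 0 0"

```text
time_s: 13.5
tool_pos: [0.4234, 0.0437, 0.2653]
tool_rot: [-0.34, 0.59, 0.635, -0.366]
wrist_force: [0.7, 0.0, -1.0]
gripper_width: 0.223
```

```bash
python3 -c "
from plan import *
st()"
```

```text
t 13.5 w [0.4234 0.0437 0.2653] saw [-0.1407 -0.0505  0.2653] F [ 0.7  0.  -1. ] g 0.223
```

drive_tool --pt "30 0 0 0 0 0" --pt "60 1 -4 0 0 0" --pt "90 2 -7 0 0 0" --pt "120 3 -10 0 0 0" --pt "150 4 -13 0 0 0" --pt "180 5 -16 0 0 0" --pt "210 5 -18 0 0 0" --pt "235 5 -20 0 0 0" --pt "247 5 -20 0 0 0" --pt "247 5 -20 0 0 0"

```text
time_s: 14.33
tool_pos: [0.4242, 0.2945, 0.2704]
tool_rot: [-0.339, 0.587, 0.637, -0.367]
wrist_force: [-0.6, -0.3, -1.9]
gripper_width: 0.221
```

drive_tool --pt "0 0 0 0 0 0" --pt "0 0 0 0 0 0"

```text
time_s: 14.5
tool_pos: [0.4245, 0.2913, 0.2701]
tool_rot: [-0.34, 0.588, 0.635, -0.367]
wrist_force: [-0.5, 0.4, -1.0]
gripper_width: 0.221
```

```bash
python3 look.py u wrist top; python3 -c "
from plan import *
st()
rows([((-.031,.197,.265),30,0),((-.031,.197,.12),30,0),((-.031,.197,.103),30,0)])" | sed 's/np.float64//g'
```

```text
wrist 14.5 [0.42452497 0.29131434 0.27006769] [-0.33969651  0.58845484  0.63533304 -0.36698653]
top 14.55 [0.42469685 0.29105116 0.27021824] [-0.33980533  0.58871751  0.63522004 -0.36665997]
t 14.6 w [0.4248 0.2909 0.2703] saw [-0.12    0.1958  0.2703] F [ 0.5  0.  -2. ] g 0.219
[(1.4), (49.1), (-74.4), (0.0), (-0.002), (-0.001)] step mm 89 deg 0.1
[(1.4), (174.7), (-1.8), (0.0), (-0.002), (-0.001)] step mm 145 deg 0.0
[(1.4), (189.4), (6.7), (0.0), (-0.002), (-0.001)] step mm 17 deg 0.0
```

View pics/u_wrist.png

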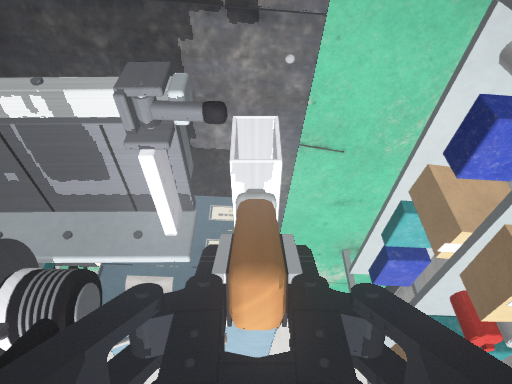

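View pics/u_top.png

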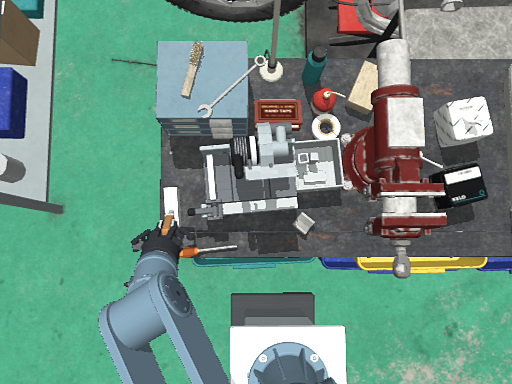

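```bash
python3 -c "
from plan import *
P=dict(tool_pos=[0.42452497,0.29131434,0.27006769],tool_rot=[-0.33969651,0.58845484,0.63533304,-0.36698653])
for p in [(312,80),(296,160),(285,205)]:
    w=ray('wrist',*p,0,P); print(w.round(3),w2s(w).round(3))
w=ray('top',161,170,0);print(w.round(3),w2s(w).round(3))"
```

```text
[0.485 0.359 0.   ] [-0.055  0.259  0.   ]
[0.608 0.36  0.   ] [0.068 0.251 0.   ]
[0.706 0.358 0.   ] [0.165 0.241 0.   ]
[0.589 0.358 0.   ] [0.049 0.25  0.   ]
```

drive_tool --pt "0 16 -25 0 0 0" --pt "1 33 -50 0 0 0" --pt "1 49 -74 0 0 0" --pt "1 70 -62 0 0 0" --pt "1 95 -48 0 0 0" --pt "1 120 -33 0 0 0" --pt "1 145 -19 0 0 0" --pt "1 165 -7 0 0 0" --pt "1 175 -2 0 0 0" --pt "1 175 -2 0 0 0"

```text
time_s: 15.43
tool_pos: [0.5122, 0.2979, 0.1167]
tool_rot: [-0.341, 0.588, 0.634, -0.369]
wrist_force: [-0.8, -1.3, -1.4]
gripper_width: 0.225
```

drive_tool --pt "0 0 0 0 0 0" --pt "0 0 0 0 0 0"

```text
time_s: 15.6
tool_pos: [0.5152, 0.3001, 0.1221]
tool_rot: [-0.339, 0.589, 0.636, -0.365]
wrist_force: [-0.2, -0.1, -1.2]
gripper_width: 0.22
```

```bash
python3 look.py v wrist scene; python3 -c "
from plan import *
import cv2
im=cv2.imread('pics/v_scene.png')[130:290,150:310]; cv2.imwrite('pics/v_sz.png',cv2.resize(im,None,fx=3.7,fy=3.7,interpolation=cv2.INTER_CUBIC))
st()"
```

```text
wrist 15.6 [0.51523364 0.30008622 0.12208853] [-0.33904592  0.58890784  0.63624614 -0.3652756 ]
scene 15.65 [0.51528828 0.30030376 0.12238161] [-0.33891936  0.58888745  0.63644625 -0.36507726]
t 15.7 w [0.5151 0.3004 0.1223] saw [-0.0292  0.1982  0.1223] F [-0.4 -0.1 -1.1] g 0.22
```

View pics/v_wrist.png

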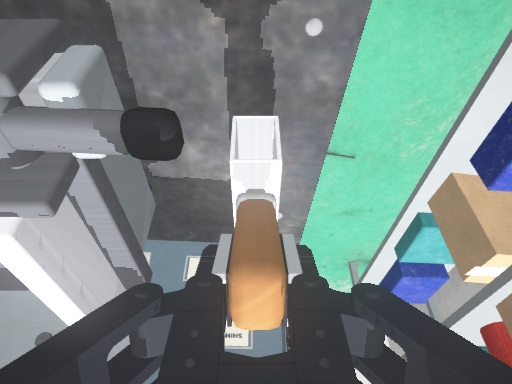

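View pics/v_sz.png

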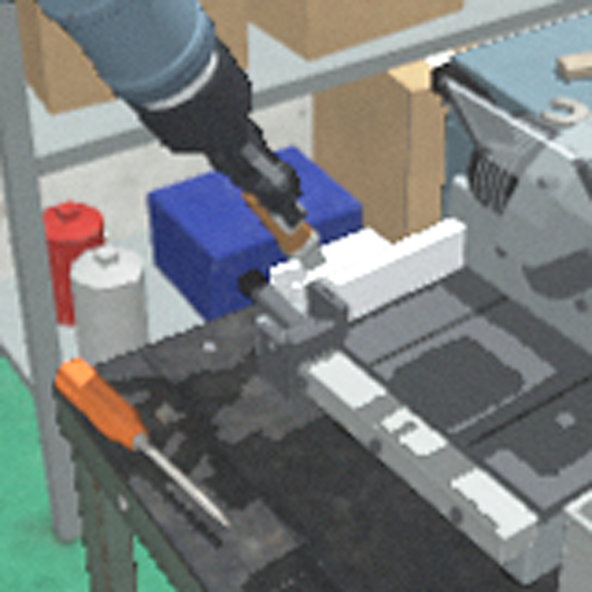

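drive_tool --pt "0 6 3.5 0 0 0" --pt "0 12 7 0 0 0" --pt "0 16 9.2 0 0 0" --pt "0 18 10.4 0 0 0" --pt "0 18 10.4 0 0 0" --pt "0 18 10.4 0 0 0"

```text
time_s: 16.2
tool_pos: [0.5147, 0.3004, 0.1003]
tool_rot: [-0.339, 0.589, 0.636, -0.366]
wrist_force: [-3.1, -1.9, 6.8]
gripper_width: 0.218
```

```bash
python3 -c "
from plan import *
st()"
```

```text
t 16.2 w [0.5147 0.3004 0.1003] saw [-0.0296  0.1983  0.1003] F [-3.1 -1.9  6.8] g 0.218
```

drive_tool --pt "0 0 0 0 0 0" --pt "0 0 0 0 0 0" --pt "0 0 0 0 0 0" --pt "0 0 0 0 0 0" --pt "0 0 0 0 0 0" --gripper 90 --force 20

```text
time_s: 16.62
tool_pos: [0.5136, 0.2998, 0.0988]
tool_rot: [-0.34, 0.588, 0.636, -0.367]
wrist_force: [-0.2, 0.3, 0.4]
gripper_width: 0.646
```

```bash
python3 look.py w wrist; python3 -c "
from plan import *
st()"
```

```text
wrist 16.6167 [0.51355608 0.29980507 0.09878377] [-0.33963184  0.58835005  0.63554421 -0.36684873]
t 16.67 w [0.5136 0.2998 0.0988] saw [-0.0308  0.1978  0.0988] F [-0.3  0.1 -0.1] g 0.65
```

View pics/w_wrist.png

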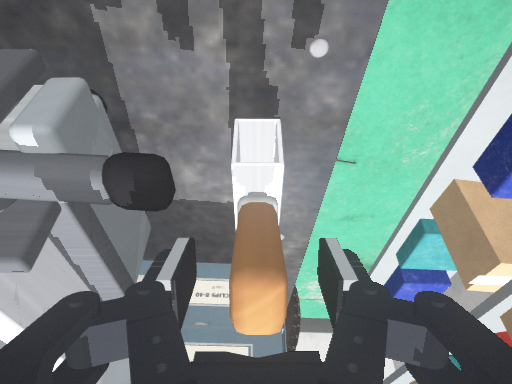

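Rake stands free, centred between the open pads (handle at column 258). Withdraw along the handle axis.

drive_tool --pt "0 -15 0 0 0 0" --pt "0 -35 0 0 0 0" --pt "0 -60 0 0 0 0" --pt "0 -90 0 0 0 0" --pt "0 -125 0 0 0 0" --pt "0 -160 0 0 0 0" --pt "0 -190 0 0 0 0" --pt "0 -210 0 0 0 0" --pt "0 -210 0 0 0 0" --pt "0 -210 0 0 0 0"

```text
time_s: 17.5
tool_pos: [0.4091, 0.2922, 0.2822]
tool_rot: [-0.339, 0.588, 0.637, -0.366]
wrist_force: [0.1, 0.6, -0.8]
gripper_width: 0.648
```

drive_tool --pt "-40 0 20 0 0 0" --pt "-80 0 40 0 0 0" --pt "-120 0 50 0 0 0" --pt "-140 0 50 0 0 0" --pt "-140 0 50 0 0 0" --pt "-140 0 50 0 0 0"

```text
time_s: 18.0
tool_pos: [0.3769, 0.1466, 0.2546]
tool_rot: [-0.341, 0.59, 0.633, -0.366]
wrist_force: [-0.0, -0.6, 0.0]
gripper_width: 0.646
```

```bash
python3 look.py x wrist scene top; python3 -c "
from plan import *
import cv2
a=cv2.imread('pics/x_scene.png')[130:350,155:375]; cv2.imwrite('pics/x_sz.png',cv2.resize(a,None,fx=2.7,fy=2.7,interpolation=cv2.INTER_CUBIC))
a=cv2.imread('pics/x_top.png')[115:270,150:355]; cv2.imwrite('pics/x_tz.png',cv2.resize(a,None,fx=3.8,fy=3.8,interpolation=cv2.INTER_CUBIC))
st()"
```

```text
wrist 18.0 [0.37689581 0.14663671 0.25462504] [-0.34119285  0.59029791  0.63348881 -0.36582474]
scene 18.05 [0.37679594 0.147915   0.25495137] [-0.34071919  0.58932654  0.63435119 -0.36633761]
top 18.1 [0.37660989 0.1488808  0.25511243] [-0.34027282  0.58844592  0.63508779 -0.36689141]
t 18.15 w [0.3765 0.1495 0.2552] saw [-0.1792  0.0587  0.2552] F [-0.2  0.   0.4] g 0.648
```

View pics/x_wrist.png

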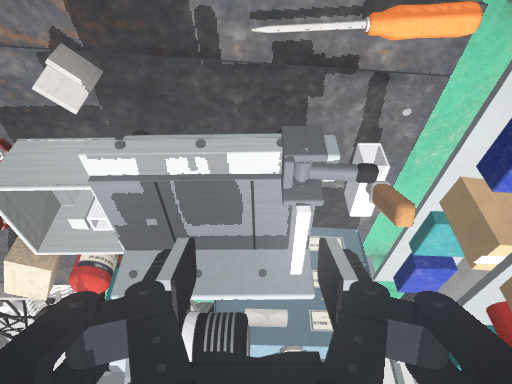

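View pics/x_sz.png

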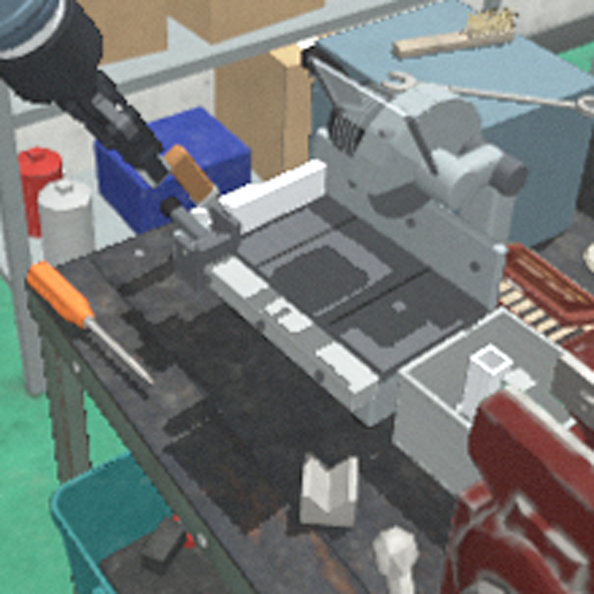

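View pics/x_tz.png

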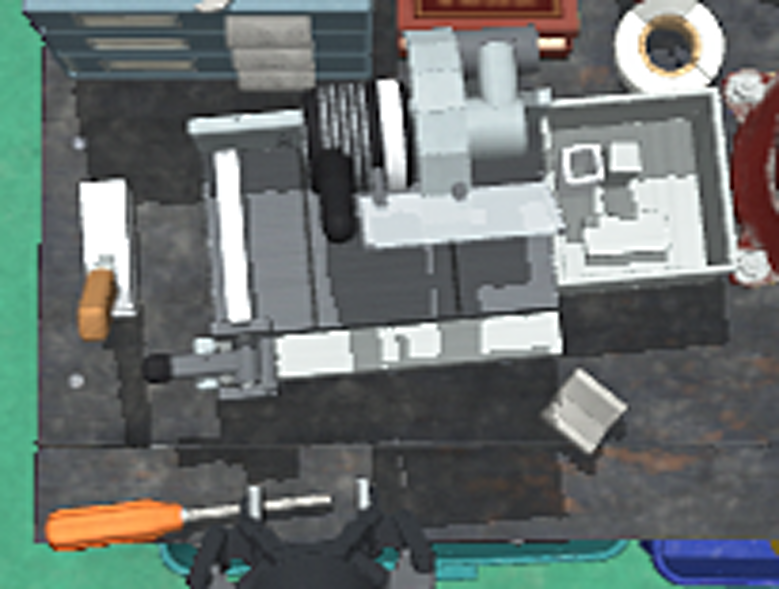

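```bash
python3 -c "
from cell import env
print(env.finish_job()); print(env.sense()['time_s'])"
```

```text
the job is handed in; nothing more can be done
None
the job is handed in; nothing more can be done
```

The job is done and handed in at about 18 s of the 69 s allowed; the hand-in reported no verdict.

- **Stop:** I pushed the stop left until it met the shoulder. There the force rose to about 22 N in the left-right direction with no more travel, and the pictures show the stop's arm moved about 35 mm.
- **Lever:** I pressed the cam lever down to its limit with about 60 N. In the last pictures it still lies flat to the left after being let go.
- **Offcuts:** I gripped the rake at 110 N, leaned back 30 degrees, and swept all three offcuts off the right end of the bed. The gripper never came near them. The last top view shows the bed empty and all three in the tin. The square tube and square bar stand on end below the rim, and the flat bar lies flat.
- **Rake:** The rake is back on the bench left of the saw, about 10 mm left of where it started. At release the tool height and force matched those at pick-up, which means it was resting on the bench. It stayed standing when the gripper opened.
- **Bystanders:** The screwdriver and vee block look unmoved in the before and after pictures. The gripper was clear of everything at the end.

No check failed. I judged the lever angle, the rake's tilt, and the offcuts being at rest by eye from the pictures and did not measure them. My first estimate of the saw's position was about 4 mm off. I corrected it from the wrist camera before touching anything, and the contact with the stop later agreed with the correction.

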